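# Scrap the worn rollers, then hold the new ball over its pedestal

### The arm

A 6-joint arm with a two-finger parallel gripper is mounted at the origin on the work surface. World frame = base frame: x ahead of the robot, y to its left, z up, the work surface at z = 0. Lengths are in m, angles in rad, forces in N, time in s.
With the tool pointing down it reaches from about 0.4 to 0.825 m from the base axis. Payload 7 kg.
Tool frame: the origin (TCP) lies at the centre of the arm's flange, where the gripper is bolted on; the fingertips stand 178 mm ahead of it and the grasp point (between the pads) lies 159 mm ahead of it; x points along the fingers, z is the direction in which the jaws open and shut, and the axes are right-handed (so a half turn about x gives the same grasp; the last joint's range is limited). The gripper opens to 88 mm and grips with 3 to 60 N. Pads are 19 mm wide; open, the fingers measure 130 mm over their backs; the gripper's body (78 mm by 193 mm) begins 47 mm behind the grasp point.
Start: joints at [1.446, 0.359, 0.012, 0, -1.224, -0.288], TCP at [0.271, 0.618, 0.405] pointing down, gripper open.
Joint ranges: [-3.07, 3.07], [-1.43, 2.12], [-1.02, 1.25], [-3.03, 1.67], [-3.05, -0], [-3.03, 3.03]. Speed limits (rad/s): [2.39, 2.39, 3.01, 3.14, 3.14, 3.14].

### API

Orientations are given as [roll, pitch, yaw] about the fixed x, y, z axes, in that order (R = Rz(yaw) Ry(pitch) Rx(roll)).
In Python, from station import telemetry, optics, job_done, finder gives the robot as it stands.
- The arm moves only by the tool play_rows, never from a script. Its argument "steps" is a list of rows, each an object of numbers: "gripper": the opening, from 0 (shut) to 1 (fully open); "tx", "ty", "tz": the shift along the tool's x, y, z in units of 25 mm (1.0 is 25 mm); "ax", "ay", "az": the turn, a rotation vector about the tool's x, y, z in units of 6 degrees (1.0 is 6 degrees). In form: [{"gripper": .., "tx": .., "ty": .., "tz": .., "ax": .., "ay": .., "az": ..}, ...]. A call has 1 to 20 rows; each row shifts and turns the commanded pose from where the row before left it, along the tool's axes as they then stand; what a row does not reach is not made up. A row lasts 1/12 s, in which the tool goes at most 41.7 mm and 7.16 degrees, less where a joint would pass 70% of its speed; a pose out of reach is approached as far as the arm can. A call is refused whole if a number of a shift passes 1 or a number of a turn 1, either way. A call with a gripper value outside its range is refused whole. The fingers move at their own pace and stop on an object; "newtons" is the grip in N (left out, the last holds). Time passes only in rows, so rows that do not move let the fingers close. It gives the time, the measured TCP pose, the force and the opening at its end, in the units of the state.
- telemetry.get_state(): the state, without advancing time (a new reading comes with each control period).
- optics.grab_frame(name): name is "scene" or "top"; returns the picture (480x640x3 uint8, red, green, blue); there is no depth.
- optics.calibration(name): a dict with "fx", "fy", "cx", "cy" (pixels), "T" (4x4, takes a point from camera to world coordinates). Camera axes: x right, y down, z forward; pixel columns grow to the right and rows downward; lengths in m; the calibration is good to about 2 mm. A picture is of the moment at which its call begins. calibration takes no time and is no camera call.
- job_done(): hands the job in, once; it reports no verdict.
Trained networks look in the newest picture that a camera, given by its name, has taken for a name from the list of things; names that differ only in an ending like _2 or _b are one class to them, and where a whole thing is asked for, a point or a joint stands for the part that bears it (a point fixed in the world has none). Each returns a list of dicts, best first, with "confidence" (0 to 1); they miss things now and then, are a little off and sometimes report something else, mostly with a low value. They report only what shows in the picture. A call takes as long as a camera call. They do not tell look-alikes from the thing itself.
- finder.look_for(query, camera): "extent" ([left, top, right, bottom] in pixels, round what is visible of it).
- finder.silhouettes(query, camera): "pixels" (480x640 bool, what is visible of it) and "extent" ([left, top, right, bottom] in pixels, round what is visible of it).
- finder.pinpoint(query, camera): "location" ([row, column] in pixels: a listed point, or the origin of a listed thing).
The state is a dict: "t": time; "q": joint angles; "qd": joint speeds; "joint_efforts": joint torques, N m; "eef_pos": TCP position; "ee_rot": TCP orientation; "force": force on the tool from outside, world axes, zero at the start; "moment": the same for the moment, N m; "width": finger opening in m.
Only numpy, scipy, OpenCV 4.12 (cv2) and the standard library are available. Lean on these libraries where they do the work, as an engineer would, in place of code of your own. Each camera call takes 0.05 s, during which the arm holds its last target.

### The job

Finish the bearing change: pick up the yellow scoop, tip its three worn rollers into the grey scrap bin, and set the scoop back down upright on the table. Then lift the blue tray by its orange bar, keeping it level so that the loose steel ball stays in its pocket, and carry it to the green pedestal. Finish while still holding the tray, level and still, with the ball's pocket over the middle of the yellow cup and the tray's underside about 10 cm above the cup; leave everything else where it stands.

Things in the scene. Friction and masses are not known exactly. Their poses are not given: they have to be found in the camera images.
- scoop: yellow open scoop holding three worn rollers: 140 mm long (x), 100 wide (y), side and back walls 40 high and 4 thick, floor 4 thick; 0.25 kg empty, give or take 30%. Origin: centre of its underside; z up. The pouring end is at its own -x: there is no wall there, only a ramp that rises from the floor, 24 mm long, 13 mm high at its end and sloped 24 degrees, so the rollers leave over it once that end is tipped down by well over 25 degrees (about 50 empties it).
- scoop_grip (a point): middle of the scoop's orange carrying bar, (5, 0, 75) mm from the scoop's origin. The bar is flat-sided, runs along the scoop's y over the whole width, 14 mm thick in x and 22 mm tall (64 to 86 mm above the underside), on end posts at the side walls; open space below it.
- bin: grey open scrap bin, fixed, 150 x 150 mm outside, 90 high, walls 4 mm. Origin: centre of its underside.
- tray: blue tray, 130 mm long (x), 100 wide (y), floor 5 thick, edge 12 high; about 0.35 kg, give or take 30%, plus the ball. Origin: centre of its underside; z up.
- tray_grip (a point): middle of the tray's orange carrying bar, (-22, 0, 75) mm from the tray's origin; bar along the tray's y, 14 mm thick in x, 22 mm tall (64 to 86 mm above the underside), flat-sided, open space below it.
- tray_pocket (a point): centre of the resting ball in the tray's white pocket, (30, 0, 20) mm from the tray's origin. The pocket is a ring, 42 mm inside, whose rim stands only 4.5 mm above the tray floor: the loose ball can roll about 10 mm off centre, and jumps out if the tray is tilted past about 45 degrees or jerked.
- ball_center (a point): centre of the new steel ball, 30 mm across, 0.11 kg, lying loose in the pocket.
- seat: green fixed ball-transfer pedestal: base 90 x 90 mm, round post with a yellow cup at the top, 56 mm across, 70 mm high overall. Origin: centre of its underside.
- seat_top (a point): centre of the yellow cup's mouth, at the top of the pedestal, 70 mm above the table.
- roller0_center (a point): centre of a worn red roller with steel ends, 26 mm across, 34 long, 35 g, starts lying across the scoop (axis about along the scoop's y).
- roller1_center (a point): centre of a worn red roller with steel ends, 26 mm across, 34 long, 35 g, starts lying across the scoop (axis about along the scoop's y).
- roller2_center (a point): centre of a worn red roller with steel ends, 26 mm across, 34 long, 35 g, starts lying across the scoop (axis about along the scoop's y).
- tape: bystander: brown cardboard tape core ring, 90 mm across, 24 high; origin at the centre of its underside.
- weight: bystander: brass pattern weight, 52 mm across, 50 high; origin at the centre of its underside.
- driver: bystander: screwdriver lying on the table, about 200 mm long; origin at the middle of its length, on its underside.
- jar: bystander: amber jar, 60 mm across, 85 high; origin at the centre of its underside.
- carton: bystander: cardboard carton 80 x 80 x 60 mm; origin at the centre of its underside.
- bottle: bystander: white bottle, 56 mm across, 120 high; origin at the centre of its underside.
- mug: bystander: blue mug, 80 mm across, 90 high; origin at the centre of its underside.
Things that resemble listed ones, but are neither listed nor needed, are in the scene too. What is shaped like the bin but pink is not meant.

How it is judged:
On the way, in this order (a step that is already met when the one before it is completed fails the run):
1. the scoop is held in the air and being tipped (height (world z) of scoop_grip above 0.12 m and angle between scoop's own z axis and vertical above 0.25 rad and contact force between the fingers and scoop above 1 N).
2. all three rollers are in the scrap bin (x of roller0_center in the frame of bin between -0.072 and 0.072 m and y of roller0_center in the frame of bin between -0.072 and 0.072 m and height (world z) of each of roller0_center, roller1_center, roller2_center below 0.075 m and x of roller1_center in the frame of bin between -0.072 and 0.072 m and y of roller1_center in the frame of bin between -0.072 and 0.072 m and x of roller2_center in the frame of bin between -0.072 and 0.072 m and y of roller2_center in the frame of bin between -0.072 and 0.072 m), for 0.2 s.
3. the scoop stands upright on the table, let go (height (world z) of scoop below 0.008 m and angle between scoop's own z axis and vertical below 0.1 rad and contact force between the fingers and scoop below 0.2 N and linear speed of scoop below 0.03 m/s), for 0.2 s.
4. the tray is held in the air (height (world z) of tray above 0.04 m and contact force between the fingers and tray above 1 N), for 0.2 s.
At the end, for the whole second after the job is handed in: Rollers in the bin; scoop upright on the table, let go; tray held by the gripper alone, level within 5.7 degrees and still, pocket within 25 mm of plumb over the cup, underside 5 to 15 cm above the cup, ball in its pocket (all of step 2 and all of step 3 and contact force between the fingers and tray above 1 N and contact force between tray and seat below 0.2 N and contact force between tray and bin below 0.2 N and contact force between tray and scoop below 0.2 N and horizontal distance between tray_pocket and seat_top below 0.025 m and height (world z) of tray between 0.12 and 0.22 m and angle between tray's own z axis and vertical below 0.1 rad and linear speed of tray below 0.03 m/s and angular speed of tray below 0.15 rad/s and distance between ball_center and tray_pocket below 0.02 m); the arm keeps its last pose, push and grip.
It fails at once if the ball leaves its pocket (distance between ball_center and tray_pocket above 0.025 m).
It fails at once if the tray is tilted more than 20 degrees (angle between tray's own z axis and vertical above 0.35 rad).
It fails at once if a bystander is moved by more than 3 cm (distance of any of tape, weight, driver, jar, carton, bottle, mug from where it was at the start of the episode above 0.03 m).
It fails at once if an upright bystander is knocked over (angle between any of tape, weight, jar, carton, bottle, mug's own z axis and vertical above 0.5 rad).
It also fails if it takes over 72 s, if anything falls off the work surface, if the arm or the gripper's body presses on something with over 40 N, if the wrist force passes 120 N, or if a joint passes its speed limit or range.

## Working session

There is one attempt and no reset: what is moved stays moved. The work goes in short steps, Python scripts to look and compute and a tool call to move; the robot and the scene stay as the last step left them, time stands still between calls to the robot, and variables do not carry over. Pictures are saved under pics/ and viewed, and the job is handed in when it is done.

Besides the shell and the picture viewer there is one more tool, called as name(argument=value, ...), one argument or row to a line, values as JSON. play_rows: Moves the arm, as the interface text tells. Its arguments: {"type":"object","properties":{"steps":{"type":"array"},"newtons":{"type":"number"}},"required":["steps"]}

```bash
mkdir -p pics; ls
python3 - <<'E'
from station import telemetry, optics, job_done, finder
import cv2,numpy as np
print(telemetry.get_state())
for n in ("scene","top"):
    im=optics.grab_frame(n); cv2.imwrite(f"pics/{n}0.png",im[:,:,::-1])
    c=optics.calibration(n); print(n,c)
E
```

```text
pics
{'t': 0.0, 'q': array([ 1.44612246e+00,  3.59423151e-01,  1.10163211e-02, -3.79522891e-04,
       -1.22410836e+00, -2.88108315e-01]), 'qd': array([-0.00040643, -0.0008183 , -0.00014575, -0.00181145,  0.00071211,
        0.00300389]), 'joint_efforts': array([ 4.37069320e-04, -5.82709622e+01,  2.93066704e+01,  6.99735850e+00,
        7.29675448e-03, -1.51614631e-04]), 'eef_pos': array([0.27069326, 0.61811738, 0.40367517]), 'ee_rot': array([ 0.08348272,  1.56904082, -1.90022505]), 'force': array([ 0.83843291,  0.48738754, -0.25946806]), 'moment': array([0.02891371, 0.00494443, 0.00137361]), 'width': 0.08781790451910859}
scene {'fx': 485.5089452465804, 'fy': 485.5089452465804, 'cx': 315.1924320286343, 'cy': 245.44521862902747, 'T': array([[ 0.83811443,  0.43544096, -0.32856562,  0.8602755 ],
       [ 0.54549303, -0.66764376,  0.50664501, -0.5573791 ],
       [ 0.0012492 , -0.60385675, -0.79709188,  0.95392803],
       [ 0.        ,  0.        ,  0.        ,  1.        ]])}
top {'fx': 526.6403679302804, 'fy': 526.6403679302804, 'cx': 311.34653310691033, 'cy': 241.13880921941686, 'T': array([[ 0.0108691 , -0.99128442,  0.13128999,  0.32970357],
       [-0.99945569, -0.01485966, -0.02945357,  0.00946103],
       [ 0.03114779, -0.13089839, -0.99090637,  1.19384803],
       [ 0.        ,  0.        ,  0.        ,  1.        ]])}
```

View pics/scene0.png

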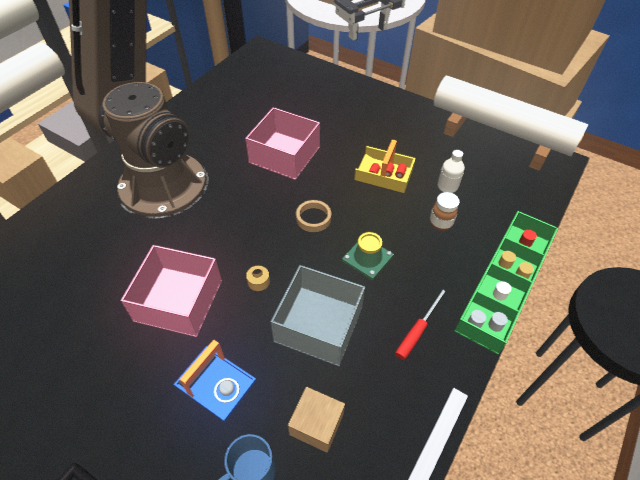

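View pics/top0.png

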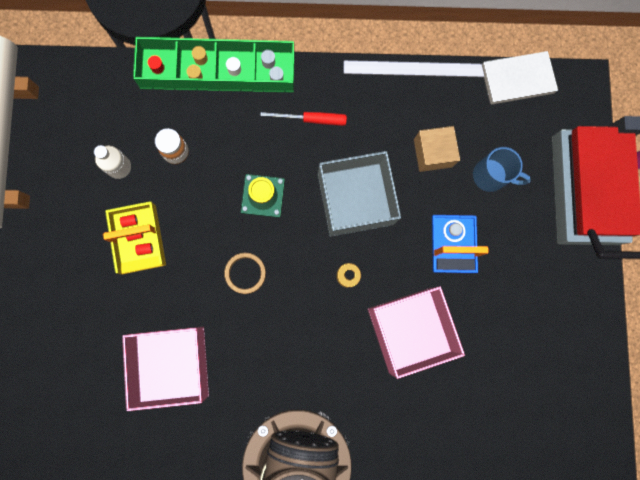

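The top view shows the yellow scoop at about (135,238) with its bar at (130,232). The grey bin is at (358,193), and the blue tray at (455,245) with the ball at (455,230). The green pedestal's cup is at (261,190). Two pink bins at (165,368) and (416,332) are look-alikes, as is the green sorting box at (215,65). The grey/red box at (600,185) is not the bin.

```bash
cat > h.py <<'E'
import numpy as np,cv2
from station import telemetry, optics, finder
def ray(n,rc):
    c=optics.calibration(n); T=c['T']
    d=np.array([(rc[1]-c['cx'])/c['fx'],(rc[0]-c['cy'])/c['fy'],1.])
    return T[:3,3],T[:3,:3]@d
def atz(n,rc,z):
    o,d=ray(n,rc); return o+d*(z-o[2])/d[2]
def tri(a,b):
    A=[];B=[]
    for n,rc in (("top",a),("scene",b)):
        o,d=ray(n,rc); d=d/np.linalg.norm(d); P=np.eye(3)-np.outer(d,d); A.append(P);B.append(P@o)
    A=np.vstack(A);B=np.hstack(B); x=np.linalg.lstsq(A,B,rcond=None)[0]
    return x,np.linalg.norm(A@x-B)
def proj(n,p):
    c=optics.calibration(n); T=c['T']; q=T[:3,:3].T@(np.asarray(p)-T[:3,3])
    return np.array([c['fx']*q[0]/q[2]+c['cx'],c['fy']*q[1]/q[2]+c['cy']])
E
python3 - <<'E'
from h import *
z0=dict(scoop=0,scoop_grip=.075,bin=0,tray=0,tray_grip=.075,tray_pocket=.02,ball_center=.02,seat=0,seat_top=.07,roller0_center=.017,tape=0,weight=0,driver=0,jar=0,carton=0,bottle=0,mug=0)
for q,z in z0.items():
    for n in ("top","scene"):
        r=finder.pinpoint(q,n)
        for k in r[:3]:
            print(q,n,np.round(k['location'],1),round(k['confidence'],2),np.round(atz(n,k['location'],z),4)[:2])
E
```

```text
scoop top [237.8 137.6] 0.96 [0.4896 0.3679]
scoop scene [175.7 383.8] 0.62 [0.494  0.3555]
scoop_grip top [233.5 126.6] 0.9 [0.4884 0.3691]
scoop_grip scene [154.9 389. ] 0.73 [0.4976 0.3598]
bin top [364.2 170.5] 0.62 [0.21   0.2812]
bin top [325.3 410.8] 0.56 [ 0.2999 -0.2523]
bin scene [297.7 183.2] 0.74 [ 0.2967 -0.2405]
bin scene [324.6 317. ] 0.58 [ 0.5892 -0.1315]
bin scene [156.8 284.5] 0.58 [0.22   0.2676]
tray top [241.1 452.7] 0.61 [ 0.4929 -0.3523]
tray scene [380.3 214.2] 0.66 [ 0.4827 -0.352 ]
tray_grip top [248.1 464.1] 0.95 [ 0.4677 -0.354 ]
tray_grip scene [361.9 199.3] 0.86 [ 0.4646 -0.3556]
tray_grip scene [221.4 312. ] 0.56 [0.4528 0.0568]
tray_pocket top [230.2 456.3] 0.67 [ 0.5153 -0.3551]
tray_pocket scene [386.7 223.9] 0.93 [ 0.5152 -0.356 ]
tray_pocket scene [168.3 386.5] 0.23 [0.4943 0.3657]
ball_center top [226.3 456. ] 0.45 [ 0.5243 -0.3546]
ball_center top [234.1 135.8] 0.36 [0.4952 0.3664]
ball_center scene [385.5 226.2] 0.72 [ 0.5175 -0.3516]
seat top [193.1 262.7] 0.7 [0.5981 0.0876]
seat scene [259.5 364.5] 0.97 [0.5899 0.0783]
seat scene [423.5 315.
[... 334 characters left out ...]
top [269.6 246.5] 0.77 [0.4207 0.1201]
tape scene [218.8 310.6] 0.59 [0.4103 0.1146]
weight top [274.8 345.4] 0.66 [ 0.4119 -0.1043]
weight scene [282.4 255.9] 0.71 [ 0.4103 -0.1171]
weight scene [425.3 318.9] 0.34 [ 0.71   -0.3111]
driver top [117.5 304.1] 0.83 [ 0.7819 -0.0057]
driver scene [322.9 419.5] 0.73 [ 0.7759 -0.0049]
jar top [152.7 178.5] 0.93 [0.6903 0.2847]
jar scene [220.  439.6] 0.73 [0.6899 0.2922]
carton top [152.4 433.7] 0.64 [ 0.7032 -0.3123]
carton scene [420.4 316.5] 0.79 [ 0.701  -0.3059]
bottle top [164.  119.7] 0.7 [0.6607 0.418 ]
bottle scene [192.2 444.3] 0.8 [0.6599 0.3892]
mug top [176.6 490.4] 0.92 [ 0.6472 -0.4455]
mug scene [470.3 255. ] 0.86 [ 0.6558 -0.4424]
```

Run:
```python
import cv2,numpy as np
t=cv2.imread('pics/top0.png');s=cv2.imread('pics/scene0.png')
def c(i,x,y,w,h,k): return cv2.resize(i[y:y+h,x:x+w],None,fx=k,fy=k,interpolation=cv2.INTER_CUBIC)
a=np.hstack([c(t,90,190,80,95,5),c(s,345,130,80,95,5)]);cv2.imwrite('pics/scoopc.png',a)
a=np.hstack([c(t,420,200,80,90,5),c(s,165,335,80,90,5)]);cv2.imwrite('pics/trayc.png',a)
```

```text
(no output)
```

View pics/scoopc.png

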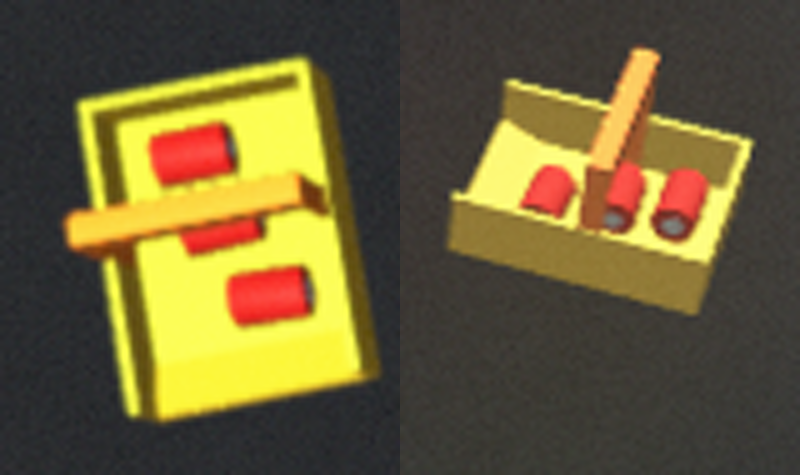

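View pics/trayc.png

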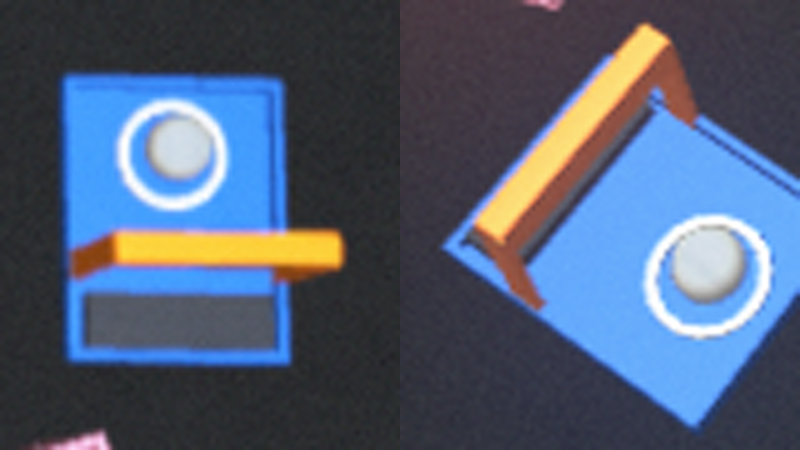

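```bash
python3 - <<'E'
import cv2,numpy as np
t=cv2.imread('pics/top0.png');s=cv2.imread('pics/scene0.png')
def c(i,x,y,w,h,k): return cv2.resize(i[y:y+h,x:x+w],None,fx=k,fy=k,interpolation=cv2.INTER_CUBIC)
a=np.hstack([c(t,310,145,100,100,4),c(s,265,262,100,100,4)]);cv2.imwrite('pics/binc.png',a)
a=np.hstack([c(t,235,165,60,60,6),c(s,338,222,60,60,6)]);cv2.imwrite('pics/seatc.png',a)
E
cat > fit.py <<'E'
from h import *
from scipy.optimize import least_squares
def fit(corr,g):
    def f(p):
        r=[]
        c,s=np.cos(p[2]),np.sin(p[2])
        for n,l,uv in corr:
            w=[p[0]+c*l[0]-s*l[1],p[1]+s*l[0]+c*l[1],l[2]]
            r+=list(proj(n,w)-uv)
        return np.array(r)
    for sub in ("top","scene",None):
        cc=corr
        corr2=[k for k in cc if sub is None or k[0]==sub]
        old=corr; corr=corr2
        o=least_squares(f,g,loss='soft_l1'); corr=old
        print(sub,np.round(o.x,4),np.round(np.abs(o.fun).reshape(-1,2),1).max(1))
    return o.x
E
python3 - <<'E'
from fit import *
T,S="top","scene"
print('scoop');fit([(T,(.07,.05,.04),(105.6,210.6)),(T,(.07,-.05,.04),(151.4,201.4)),(T,(-.07,.05,.04),(115.5,273)),
(T,(.012,.05,.086),(103,233)),(T,(.012,-.05,.086),(150,225.4)),(T,(-.002,-.05,.086),(150.6,230)),
(S,(.07,.05,.04),(415.4,158.4)),(S,(.07,-.05,0),(404.4,192.4)),(S,(-.07,-.05,.04),(355.4,169)),(S,(-.07,-.05,0),(355,179.6)),(S,(-.07,.05,.04),(366.4,146.4)),(S,(.07,-.05,.04),(406.6,182.4))],[.49,.36,.16])
print('tray');fit([(T,(.065,.05,.012),(433,215)),(T,(.065,-.05,.012),(476.6,215.6)),(T,(-.065,.05,.012),(433.6,272.4)),(T,(-.065,-.05,.012),(478,272.8)),
(T,(-.015,.05,.086),(443,246.4)),(T,(-.029,.05,.086),(442.6,252.4)),(T,(-.015,-.05,.086),(488.4,246.8)),(T,(-.029,-.05,.086),(488.4,253.6)),
(S,(-.029,.05,.086),(165+49,335+4.4)),(S,(-.015,.05,.086),(165+53.6,335+8)),(S,(-.029,-.05,.086),(165+14.4,335+45.6)),(S,(-.015,-.05,.086),(165+19.6,335+48.6))],[.49,-.35,0.])
E
```

```text
scoop
top [0.4857 0.3645 0.21  ] [0.4 0.6 0.2 0.6 1.4 0.4]
scene [0.492  0.3616 0.2184] [0.6 0.6 0.2 0.4 0.7 0. ]
None [0.488  0.3642 0.2212] [0.8 0.6 1.  0.7 2.7 0.9 1.7 0.9 0.9 1.1 1.7 1.2]
tray
top [ 0.485  -0.3541 -0.0046] [0.4 0.7 0.5 0.4 0.5 0.1 0.4 0.6]
scene [ 0.491  -0.3564  0.0057] [0.4 0.8 0.5 0.9]
None [ 0.4866 -0.3546 -0.0014] [0.3 0.4 1.1 0.9 1.1 0.6 0.7 1.  2.2 2.2 2.3 1.3]
```

View pics/binc.png

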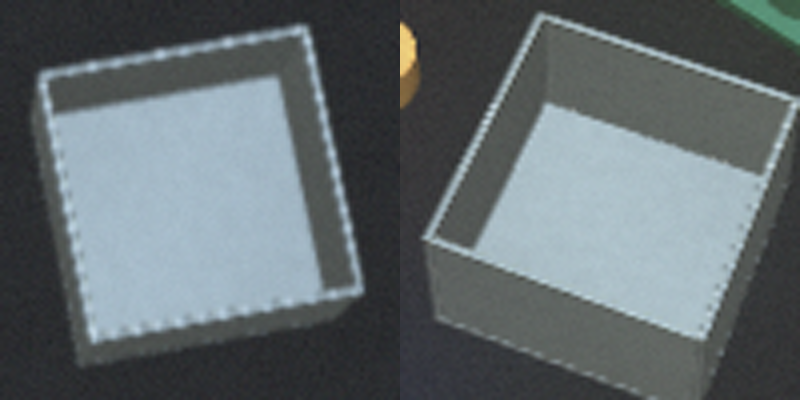

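View pics/seatc.png

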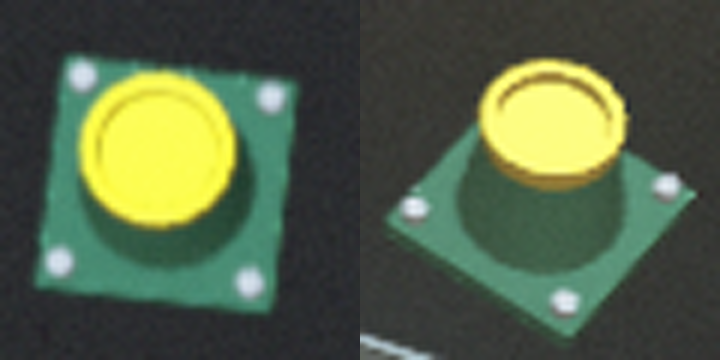

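```bash
cat > plan.py <<'E'
from h import *
import sys
from scipy.spatial.transform import Rotation as R
def cur():
    s=telemetry.get_state(); T=np.eye(4); T[:3,:3]=R.from_euler('xyz',s['ee_rot']).as_matrix(); T[:3,3]=s['eef_pos']; return T,s
def down(b,lean=0,leanb=0):
    x=np.array([0,0,-1.]);z=np.array([np.cos(b),np.sin(b),0]);y=np.cross(z,x)
    return np.c_[x,y,z]
def pose(Rm,grip):
    T=np.eye(4);T[:3,:3]=Rm;T[:3,3]=np.asarray(grip)-Rm[:,0]*.159;return T
def rowsfor(T0,T1,N,ax=None):
    D=np.linalg.inv(T0)@T1; w=R.from_matrix(D[:3,:3]).as_rotvec()
    if ax is not None: w=ax
    w=np.array(w)/N; S=sum(R.from_rotvec(w*k).as_matrix() for k in range(N))
    v=np.linalg.solve(S,D[:3,3])
    return np.round(v/.025,3),np.round(w/np.radians(6),3)
def show():
    T,s=cur(); Rm=T[:3,:3]
    print('t',round(s['t'],2),'q',np.round(s['q'],3),'tcp',np.round(T[:3,3],4),'grip',np.round(T[:3,3]+.159*Rm[:,0],4),'zb',round(np.arctan2(Rm[1,2],Rm[0,2]),4),'xz',np.round(Rm[:,0],3),'w',round(s['width'],4),'F',np.round(s['force'],1),'M',np.round(s['moment'],2))
    return T
E
python3 - <<'E'
from fit import *
from plan import *
T,S="top","scene"
fit([(T,(.075,.075,.09),(320,163.2)),(T,(.075,-.075,.09),(387,151.8)),(T,(-.075,-.075,.09),(400.5,218.2)),(T,(-.075,.075,.09),(332.5,230.8)),
(S,(-.075,-.075,.09),(272.5,321.5)),(S,(-.075,.075,.09),(300,265.5)),(S,(.075,.075,.09),(364.2,287)),(S,(.075,-.075,.09),(340.8,347))],[.59,-.12,.2])
print(atz("top",(189.7,261.3),.07),atz("scene",(242.3,370.2),.07))
T0=show()
g=[.488+.005*np.cos(.215),.363+.005*np.sin(.215),.19]
print(g,rowsfor(T0,pose(down(.215),g),24))
E
```

```text
top [ 0.5868 -0.1269  0.1925] [0.6 0.2 0.6 0.2]
scene [ 0.5926 -0.129   0.1954] [2.1 1.  1.4 0.7]
None [ 0.5896 -0.1277  0.1953] [1.2 1.5 1.  1.2 2.9 2.  1.7 0.7]
[0.58982749 0.08618327 0.07      ] [0.59674937 0.08103993 0.07      ]
t 1.8 q [ 1.446  0.359  0.012  0.    -1.224 -0.288] tcp [0.2708 0.6183 0.4047] grip [0.2708 0.6183 0.2457] zb -1.9835 xz [ 0.  0. -1.] w 0.0877 F [-0.5  0.7 -0.6] M [-0.02  0.04 -0.03]
[np.float64(0.4928848819710343), np.float64(0.3640667371415039), 0.19] (array([0.093, 0.054, 0.692]), array([-0.875, -0.   , -0.   ]))
```

play_rows(
  newtons=40,
  steps=[
    {"gripper": 1,"tx": 0.093,"ty": 0.054,"tz": 0.692,"ax": -0.875,"ay": 0,"az": 0},
    {"gripper": 1,"tx": 0.093,"ty": 0.054,"tz": 0.692,"ax": -0.875,"ay": 0,"az": 0},
    {"gripper": 1,"tx": 0.093,"ty": 0.054,"tz": 0.692,"ax": -0.875,"ay": 0,"az": 0},
    {"gripper": 1,"tx": 0.093,"ty": 0.054,"tz": 0.692,"ax": -0.875,"ay": 0,"az": 0},
    {"gripper": 1,"tx": 0.093,"ty": 0.054,"tz": 0.692,"ax": -0.875,"ay": 0,"az": 0},
    {"gripper": 1,"tx": 0.093,"ty": 0.054,"tz": 0.692,"ax": -0.875,"ay": 0,"az": 0},
    {"gripper": 1,"tx": 0.093,"ty": 0.054,"tz": 0.692,"ax": -0.875,"ay": 0,"az": 0},
    {"gripper": 1,"tx": 0.093,"ty": 0.054,"tz": 0.692,"ax": -0.875,"ay": 0,"az": 0},
    {"gripper": 1,"tx": 0.093,"ty": 0.054,"tz": 0.692,"ax": -0.875,"ay": 0,"az": 0},
    {"gripper": 1,"tx": 0.093,"ty": 0.054,"tz": 0.692,"ax": -0.875,"ay": 0,"az": 0},
  ],
)

```text
t: 2.63
eef_pos: [0.2838, 0.4503, 0.3815]
ee_rot: [2.537, 1.57, 1.475]
force: [0.4, 0.3, 0.8]
width: 0.0876
```

Run:
```python
from plan import *
T0=show()
g=[.488+.005*np.cos(.215),.363+.005*np.sin(.215),.19]
print(g,rowsfor(T0,pose(down(.215),g),14))
```

```text
t 2.63 q [ 1.377  0.141 -0.336 -0.    -1.093  0.702] tcp [0.2838 0.4503 0.3815] grip [0.2838 0.4503 0.2225] zb -1.0623 xz [ 0.  0. -1.] w 0.0876 F [0.4 0.3 0.8] M [-0.14 -0.07  0.02]
[np.float64(0.4928848819710343), np.float64(0.3640667371415039), 0.19] (array([0.093, 0.054, 0.69 ]), array([-0.871, -0.   , -0.   ]))
```

play_rows(
  steps=[
    {"gripper": 1,"tx": 0.093,"ty": 0.054,"tz": 0.69,"ax": -0.871,"ay": 0,"az": 0},
    {"gripper": 1,"tx": 0.093,"ty": 0.054,"tz": 0.69,"ax": -0.871,"ay": 0,"az": 0},
    {"gripper": 1,"tx": 0.093,"ty": 0.054,"tz": 0.69,"ax": -0.871,"ay": 0,"az": 0},
    {"gripper": 1,"tx": 0.093,"ty": 0.054,"tz": 0.69,"ax": -0.871,"ay": 0,"az": 0},
    {"gripper": 1,"tx": 0.093,"ty": 0.054,"tz": 0.69,"ax": -0.871,"ay": 0,"az": 0},
    {"gripper": 1,"tx": 0.093,"ty": 0.054,"tz": 0.69,"ax": -0.871,"ay": 0,"az": 0},
    {"gripper": 1,"tx": 0.093,"ty": 0.054,"tz": 0.69,"ax": -0.871,"ay": 0,"az": 0},
    {"gripper": 1,"tx": 0.093,"ty": 0.054,"tz": 0.69,"ax": -0.871,"ay": 0,"az": 0},
    {"gripper": 1,"tx": 0.093,"ty": 0.054,"tz": 0.69,"ax": -0.871,"ay": 0,"az": 0},
    {"gripper": 1,"tx": 0.093,"ty": 0.054,"tz": 0.69,"ax": -0.871,"ay": 0,"az": 0},
    {"gripper": 1,"tx": 0.093,"ty": 0.054,"tz": 0.69,"ax": -0.871,"ay": 0,"az": 0},
    {"gripper": 1,"tx": 0.093,"ty": 0.054,"tz": 0.69,"ax": -0.871,"ay": 0,"az": 0},
    {"gripper": 1,"tx": 0.093,"ty": 0.054,"tz": 0.69,"ax": -0.871,"ay": 0,"az": 0},
    {"gripper": 1,"tx": 0.093,"ty": 0.054,"tz": 0.69,"ax": -0.871,"ay": 0,"az": 0},
    {"gripper": 1,"tx": 0,"ty": 0,"tz": 0,"ax": 0,"ay": 0,"az": 0},
  ],
)

```text
t: 3.88
eef_pos: [0.4946, 0.3641, 0.348]
ee_rot: [-1.589, 1.57, -1.375]
force: [-0.2, 0.1, 0.0]
width: 0.0879
```

Run:
```python
from plan import *
T0=show()
g=[.488+.005*np.cos(.215),.363+.005*np.sin(.215),.076]
print(g,rowsfor(T0,pose(down(.215),g),8))
for n in("top","scene"): cv2.imwrite(f"pics/{n}1.png",optics.grab_frame(n)[:,:,::-1])
```

```text
t 3.88 q [ 9.520e-01  3.010e-01 -2.070e-01  1.000e-03 -1.063e+00  2.403e+00] tcp [0.4946 0.3641 0.348 ] grip [0.4946 0.364  0.189 ] zb 0.2139 xz [ 0.    -0.001 -1.   ] w 0.0879 F [-0.2  0.1  0. ] M [-0.01 -0.16  0.05]
[np.float64(0.4928848819710343), np.float64(0.3640667371415039), 0.076] (array([ 0.565,  0.002, -0.009]), array([-0.001, -0.   ,  0.001]))
```

View pics/scene1.png

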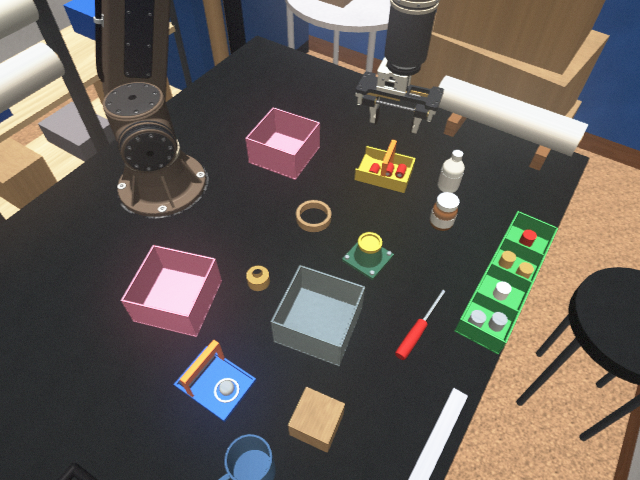

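The open gripper hangs at scene (400,112), in line with the scoop bar at (388,152) and with the jaws along the scoop's length. Next I descend and grip.

play_rows(
  steps=[
    {"gripper": 1,"tx": 0.565,"ty": 0,"tz": -0.009,"ax": 0,"ay": 0,"az": 0},
    {"gripper": 1,"tx": 0.565,"ty": 0,"tz": -0.009,"ax": 0,"ay": 0,"az": 0},
    {"gripper": 1,"tx": 0.565,"ty": 0,"tz": -0.009,"ax": 0,"ay": 0,"az": 0},
    {"gripper": 1,"tx": 0.565,"ty": 0,"tz": -0.009,"ax": 0,"ay": 0,"az": 0},
    {"gripper": 1,"tx": 0.565,"ty": 0,"tz": -0.009,"ax": 0,"ay": 0,"az": 0},
    {"gripper": 1,"tx": 0.565,"ty": 0,"tz": -0.009,"ax": 0,"ay": 0,"az": 0},
    {"gripper": 1,"tx": 0.565,"ty": 0,"tz": -0.009,"ax": 0,"ay": 0,"az": 0},
    {"gripper": 1,"tx": 0.565,"ty": 0,"tz": -0.009,"ax": 0,"ay": 0,"az": 0},
    {"gripper": 0.4,"tx": 0,"ty": 0,"tz": 0,"ax": 0,"ay": 0,"az": 0},
    {"gripper": 0.4,"tx": 0,"ty": 0,"tz": 0,"ax": 0,"ay": 0,"az": 0},
    {"gripper": 0.25,"tx": 0,"ty": 0,"tz": 0,"ax": 0,"ay": 0,"az": 0},
    {"gripper": 0,"tx": 0,"ty": 0,"tz": 0,"ax": 0,"ay": 0,"az": 0},
    {"gripper": 0,"tx": 0,"ty": 0,"tz": 0,"ax": 0,"ay": 0,"az": 0},
    {"gripper": 0,"tx": 0,"ty": 0,"tz": 0,"ax": 0,"ay": 0,"az": 0},
    {"gripper": 0,"tx": 0,"ty": 0,"tz": 0,"ax": 0,"ay": 0,"az": 0},
    {"gripper": 0,"tx": 0,"ty": 0,"tz": 0,"ax": 0,"ay": 0,"az": 0},
  ],
)

```text
t: 5.32
eef_pos: [0.4907, 0.3635, 0.2362]
ee_rot: [0.731, 1.57, 0.941]
force: [-1.0, -0.2, -0.9]
width: 0.0399
```

Run:
```python
from plan import *
T0=show()
for n in("top","scene"): cv2.imwrite(f"pics/{n}2.png",optics.grab_frame(n)[:,:,::-1])
t=cv2.imread('pics/top2.png');s=cv2.imread('pics/scene2.png')
def c(i,x,y,w,h,k): return cv2.resize(i[y:y+h,x:x+w],None,fx=k,fy=k,interpolation=cv2.INTER_CUBIC)
a=np.hstack([c(t,70,180,120,120,3),c(s,325,90,120,120,3)]);cv2.imwrite('pics/g2.png',a)
```

```text
t 5.32 q [ 0.957  0.409 -0.337  0.    -0.824  2.394] tcp [0.4907 0.3635 0.2362] grip [0.4907 0.3636 0.0772] zb 0.2095 xz [ 0.  0. -1.] w 0.0399 F [-1.  -0.2 -0.9] M [-0.08 -0.12  0.02]
```

View pics/g2.png

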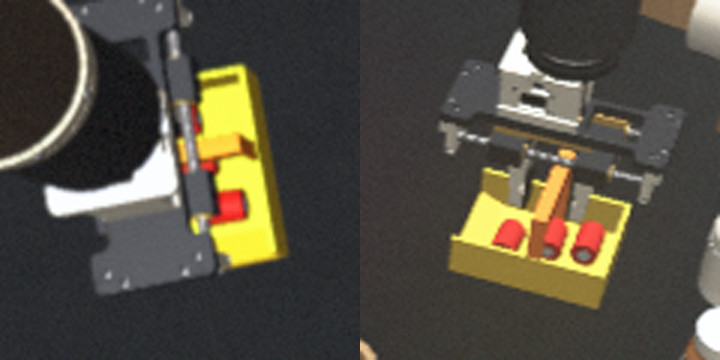

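The fingers straddle the bar (scene crop about (555,190)) and are still closing.

play_rows(
  steps=[
    {"gripper": 0},
    {"gripper": 0},
    {"gripper": 0},
    {"gripper": 0},
    {"gripper": 0},
    {"gripper": 0},
    {"gripper": 0},
    {"gripper": 0},
  ],
)

```text
invalid input
```

Run:
```python
from plan import *
T0=show()
```

```text
t 5.42 q [ 0.957  0.409 -0.337 -0.    -0.824  2.394] tcp [0.4907 0.3635 0.236 ] grip [0.4907 0.3635 0.077 ] zb 0.2095 xz [ 0.  0. -1.] w 0.0321 F [0.4 0.  0.3] M [-0.09 -0.08 -0.04]
```

play_rows(
  steps=[
    {"gripper": 0,"tx": 0,"ty": 0,"tz": 0,"ax": 0,"ay": 0,"az": 0},
    {"gripper": 0,"tx": 0,"ty": 0,"tz": 0,"ax": 0,"ay": 0,"az": 0},
    {"gripper": 0,"tx": 0,"ty": 0,"tz": 0,"ax": 0,"ay": 0,"az": 0},
    {"gripper": 0,"tx": 0,"ty": 0,"tz": 0,"ax": 0,"ay": 0,"az": 0},
    {"gripper": 0,"tx": 0,"ty": 0,"tz": 0,"ax": 0,"ay": 0,"az": 0},
  ],
)

```text
t: 5.83
eef_pos: [0.4908, 0.3636, 0.2359]
ee_rot: [0.305, 1.571, 0.515]
force: [1.6, -0.2, -0.8]
width: 0.0139
```

Run:
```python
from plan import *
T0=show()
```

```text
t 5.83 q [ 0.957  0.41  -0.337  0.    -0.824  2.394] tcp [0.4908 0.3636 0.2359] grip [0.4908 0.3636 0.0769] zb 0.2097 xz [ 0.  0. -1.] w 0.0139 F [ 1.6 -0.2 -0.8] M [-0.02 -0.69 -0.02]
```

Gripped: the width reads 14 mm, the bar's thickness. I lift it, then start turning so that the pouring end faces outward.

play_rows(
  steps=[
    {"gripper": 0,"tx": -0.4,"ty": 0,"tz": 0,"ax": 0,"ay": 0,"az": 0},
    {"gripper": 0,"tx": -0.8,"ty": 0,"tz": 0,"ax": 0,"ay": 0,"az": 0},
    {"gripper": 0,"tx": -0.8,"ty": 0,"tz": 0,"ax": 0,"ay": 0,"az": 0},
    {"gripper": 0,"tx": -0.8,"ty": 0,"tz": 0,"ax": 0,"ay": 0,"az": 0},
    {"gripper": 0,"tx": -0.8,"ty": 0,"tz": 0,"ax": 0.3,"ay": 0,"az": 0},
    {"gripper": 0,"tx": -0.8,"ty": 0,"tz": 0,"ax": 0.6,"ay": 0,"az": 0},
    {"gripper": 0,"tx": -0.8,"ty": 0,"tz": 0,"ax": 1,"ay": 0,"az": 0},
    {"gripper": 0,"tx": -0.8,"ty": 0,"tz": 0,"ax": 1,"ay": 0,"az": 0},
    {"gripper": 0,"tx": -0.4,"ty": 0,"tz": 0,"ax": 1,"ay": 0,"az": 0},
    {"gripper": 0,"tx": 0,"ty": 0,"tz": 0,"ax": 1,"ay": 0,"az": 0},
    {"gripper": 0,"tx": 0,"ty": 0,"tz": 0,"ax": 1,"ay": 0,"az": 0},
    {"gripper": 0,"tx": 0,"ty": 0,"tz": 0,"ax": 1,"ay": 0,"az": 0},
    {"gripper": 0,"tx": 0,"ty": 0,"tz": 0,"ax": 1,"ay": 0,"az": 0},
    {"gripper": 0,"tx": 0,"ty": 0,"tz": 0,"ax": 1,"ay": 0,"az": 0},
    {"gripper": 0,"tx": 0,"ty": 0,"tz": 0,"ax": 1,"ay": 0,"az": 0},
    {"gripper": 0,"tx": 0,"ty": 0,"tz": 0,"ax": 1,"ay": 0,"az": 0},
    {"gripper": 0,"tx": 0,"ty": 0,"tz": 0,"ax": 1,"ay": 0,"az": 0},
    {"gripper": 0,"tx": 0,"ty": 0,"tz": 0,"ax": 1,"ay": 0,"az": 0},
    {"gripper": 0,"tx": 0,"ty": 0,"tz": 0,"ax": 0.6,"ay": 0,"az": 0},
    {"gripper": 0,"tx": 0,"ty": 0,"tz": 0,"ax": 0.3,"ay": 0,"az": 0},
  ],
)

```text
t: 7.5
eef_pos: [0.4902, 0.3631, 0.3959]
ee_rot: [-1.371, 1.569, -2.611]
force: [0.2, -0.4, -4.1]
width: 0.0142
```

Run:
```python
from plan import *
T0=show()
for n in("top","scene"): cv2.imwrite(f"pics/{n}3.png",optics.grab_frame(n)[:,:,::-1])
t=cv2.imread('pics/top3.png');s=cv2.imread('pics/scene3.png')
def c(i,x,y,w,h,k): return cv2.resize(i[y:y+h,x:x+w],None,fx=k,fy=k,interpolation=cv2.INTER_CUBIC)
a=np.hstack([c(t,50,160,130,150,3),c(s,325,50,130,150,3)]);cv2.imwrite('pics/g3.png',a)
```

```text
t 7.5 q [ 9.570e-01  2.590e-01 -1.500e-01 -1.000e-03 -1.163e+00  9.450e-01] tcp [0.4902 0.3631 0.3959] grip [0.49   0.363  0.2369] zb -1.2395 xz [-0.001 -0.001 -1.   ] w 0.0142 F [ 0.2 -0.4 -4.1] M [-0.06 -0.01  0.02]
```

View pics/g3.png

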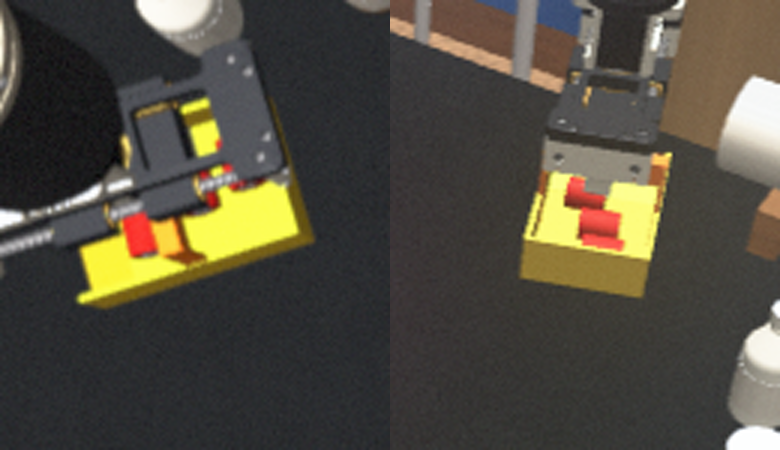

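The scoop is held level with the rollers inside (scene crop about (595,215)).

Run:
```python
from plan import *
T0=show()
B=np.array([.590,-.128]);b=.15;d=np.array([np.cos(b),np.sin(b)])
g=np.r_[B-d*.105,.237]
print(g,rowsfor(T0,pose(down(b+np.pi),g),26))
```

```text
t 7.6 q [ 9.570e-01  2.590e-01 -1.500e-01 -1.000e-03 -1.163e+00  9.490e-01] tcp [0.4903 0.3632 0.3959] grip [0.4901 0.3631 0.2369] zb -1.2361 xz [-0.001 -0.001 -1.   ] w 0.0142 F [-0.7  0.3 -2.8] M [-0.05 -0.06 -0.1 ]
[ 0.48617904 -0.143691    0.237     ] (array([-0.   ,  0.427,  0.78 ]), array([0.645, 0.   , 0.   ]))
```

play_rows(
  steps=[
    {"gripper": 0,"tx": 0,"ty": 0.107,"tz": 0.195,"ax": 0.161,"ay": 0,"az": 0},
    {"gripper": 0,"tx": 0,"ty": 0.214,"tz": 0.39,"ax": 0.323,"ay": 0,"az": 0},
    {"gripper": 0,"tx": 0,"ty": 0.32,"tz": 0.585,"ax": 0.484,"ay": 0,"az": 0},
    {"gripper": 0,"tx": 0,"ty": 0.427,"tz": 0.78,"ax": 0.645,"ay": 0,"az": 0},
    {"gripper": 0,"tx": 0,"ty": 0.427,"tz": 0.78,"ax": 0.645,"ay": 0,"az": 0},
    {"gripper": 0,"tx": 0,"ty": 0.427,"tz": 0.78,"ax": 0.645,"ay": 0,"az": 0},
    {"gripper": 0,"tx": 0,"ty": 0.427,"tz": 0.78,"ax": 0.645,"ay": 0,"az": 0},
    {"gripper": 0,"tx": 0,"ty": 0.427,"tz": 0.78,"ax": 0.645,"ay": 0,"az": 0},
    {"gripper": 0,"tx": 0,"ty": 0.427,"tz": 0.78,"ax": 0.645,"ay": 0,"az": 0},
    {"gripper": 0,"tx": 0,"ty": 0.427,"tz": 0.78,"ax": 0.645,"ay": 0,"az": 0},
    {"gripper": 0,"tx": 0,"ty": 0.427,"tz": 0.78,"ax": 0.645,"ay": 0,"az": 0},
    {"gripper": 0,"tx": 0,"ty": 0.427,"tz": 0.78,"ax": 0.645,"ay": 0,"az": 0},
    {"gripper": 0,"tx": 0,"ty": 0.427,"tz": 0.78,"ax": 0.645,"ay": 0,"az": 0},
    {"gripper": 0,"tx": 0,"ty": 0.427,"tz": 0.78,"ax": 0.645,"ay": 0,"az": 0},
    {"gripper": 0,"tx": 0,"ty": 0.427,"tz": 0.78,"ax": 0.645,"ay": 0,"az": 0},
    {"gripper": 0,"tx": 0,"ty": 0.427,"tz": 0.78,"ax": 0.645,"ay": 0,"az": 0},
    {"gripper": 0,"tx": 0,"ty": 0.427,"tz": 0.78,"ax": 0.645,"ay": 0,"az": 0},
    {"gripper": 0,"tx": 0,"ty": 0.427,"tz": 0.78,"ax": 0.645,"ay": 0,"az": 0},
    {"gripper": 0,"tx": 0,"ty": 0.427,"tz": 0.78,"ax": 0.645,"ay": 0,"az": 0},
    {"gripper": 0,"tx": 0,"ty": 0.427,"tz": 0.78,"ax": 0.645,"ay": 0,"az": 0},
  ],
)

```text
t: 9.27
eef_pos: [0.5837, -0.0124, 0.3958]
ee_rot: [-0.059, 1.57, -2.549]
force: [0.7, -0.3, -4.1]
width: 0.0132
```

play_rows(
  steps=[
    {"gripper": 0,"tx": 0,"ty": 0.427,"tz": 0.78,"ax": 0.645,"ay": 0,"az": 0},
    {"gripper": 0,"tx": 0,"ty": 0.427,"tz": 0.78,"ax": 0.645,"ay": 0,"az": 0},
    {"gripper": 0,"tx": 0,"ty": 0.427,"tz": 0.78,"ax": 0.645,"ay": 0,"az": 0},
    {"gripper": 0,"tx": 0,"ty": 0.427,"tz": 0.78,"ax": 0.645,"ay": 0,"az": 0},
    {"gripper": 0,"tx": 0,"ty": 0.427,"tz": 0.78,"ax": 0.645,"ay": 0,"az": 0},
    {"gripper": 0,"tx": 0,"ty": 0.427,"tz": 0.78,"ax": 0.645,"ay": 0,"az": 0},
    {"gripper": 0,"tx": 0,"ty": 0.32,"tz": 0.585,"ax": 0.484,"ay": 0,"az": 0},
    {"gripper": 0,"tx": 0,"ty": 0.214,"tz": 0.39,"ax": 0.323,"ay": 0,"az": 0},
    {"gripper": 0,"tx": 0,"ty": 0.107,"tz": 0.195,"ax": 0.161,"ay": 0,"az": 0},
    {"gripper": 0,"tx": 0,"ty": 0,"tz": 0,"ax": 0,"ay": 0,"az": 0},
  ],
)

```text
t: 10.1
eef_pos: [0.4852, -0.1439, 0.3962]
ee_rot: [-3.088, 1.57, 0.202]
force: [0.0, -0.3, -2.2]
width: 0.0135
```

```bash
cat > crop.py <<'E'
from h import *
def pics(k,rt,rs,f=3):
    a=[]
    for n,r in (("top",rt),("scene",rs)):
        i=optics.grab_frame(n)[:,:,::-1]; x,y,w,h=r
        a.append(cv2.resize(i[y:y+h,x:x+w],None,fx=f,fy=f,interpolation=cv2.INTER_CUBIC))
    cv2.imwrite(f'pics/{k}.png',np.hstack(a))
E
python3 - <<'E'
from plan import *
from crop import pics
T0=show()
pics('p4',(280,130,130,160),(230,170,130,160))
B=np.array([.590,-.128]);b=.15;d=np.r_[np.cos(b),np.sin(b),0]
def rot(th,lipu=-.03,lipz=.13):
    # tool at tilt th: z axis tilts toward d
    Rm=R.from_rotvec(np.radians(th)*np.cross([0,0,1],d)).as_matrix()
    lip=np.r_[B,0]+d*lipu+[0,0,lipz]
    Rt=Rm@down(b+np.pi)
    # grip from lip in scoop frame: +x_s .075 , z .062 ; x_s=-d
    g=lip+Rm@(-d*.075+np.array([0,0,.062]))
    return pose(Rt,g)
prev=T0
for th,N in((0,4),(26,6),(60,10)):
    P=rot(th); print(th,N,np.round(P[:3,3],3),rowsfor(prev,P,N)); prev=P
E
```

```text
t 10.1 q [ 0.1    0.085 -0.366 -0.    -1.119  0.048] tcp [ 0.4852 -0.1439  0.3962] grip [ 0.4853 -0.1439  0.2372] zb -2.9935 xz [ 0.  0. -1.] w 0.0135 F [ 0.  -0.3 -2.2] M [ 0.18  0.03 -0.03]
0 4 [ 0.486 -0.144  0.351] (array([ 0.452, -0.001, -0.01 ]), array([-0.005, -0.001,  0.   ]))
26 6 [ 0.589 -0.128  0.362] (array([-0.201, -0.   , -0.677]), array([-0.   , -0.722,  0.   ]))
60 10 [ 0.713 -0.109  0.305] (array([-0.162, -0.   , -0.53 ]), array([ 0.   , -0.567,  0.   ]))
```

View pics/p4.png

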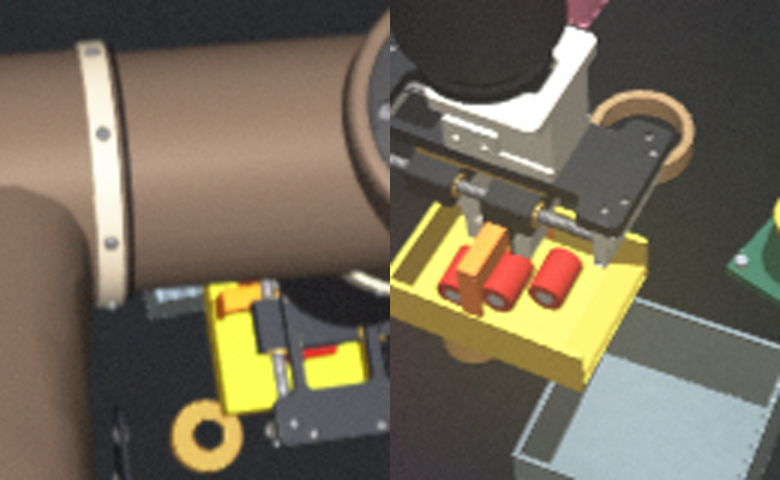

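The lip is over the near edge of the grey bin (scene crop about (600,370)) and the three rollers are in place. Now I tip, pivoting about the lip.

play_rows(
  newtons=50,
  steps=[
    {"gripper": 0,"tx": 0.452,"ty": 0,"tz": -0.01,"ax": 0,"ay": 0,"az": 0},
    {"gripper": 0,"tx": 0.452,"ty": 0,"tz": -0.01,"ax": 0,"ay": 0,"az": 0},
    {"gripper": 0,"tx": 0.452,"ty": 0,"tz": -0.01,"ax": 0,"ay": 0,"az": 0},
    {"gripper": 0,"tx": 0.452,"ty": 0,"tz": -0.01,"ax": 0,"ay": 0,"az": 0},
    {"gripper": 0,"tx": -0.201,"ty": 0,"tz": -0.677,"ax": 0,"ay": -0.722,"az": 0},
    {"gripper": 0,"tx": -0.201,"ty": 0,"tz": -0.677,"ax": 0,"ay": -0.722,"az": 0},
    {"gripper": 0,"tx": -0.201,"ty": 0,"tz": -0.677,"ax": 0,"ay": -0.722,"az": 0},
    {"gripper": 0,"tx": -0.201,"ty": 0,"tz": -0.677,"ax": 0,"ay": -0.722,"az": 0},
    {"gripper": 0,"tx": -0.201,"ty": 0,"tz": -0.677,"ax": 0,"ay": -0.722,"az": 0},
    {"gripper": 0,"tx": -0.201,"ty": 0,"tz": -0.677,"ax": 0,"ay": -0.722,"az": 0},
  ],
)

```text
t: 11.03
eef_pos: [0.5924, -0.1263, 0.3611]
ee_rot: [0.0, 1.115, -2.99]
force: [-0.2, 0.4, -2.9]
width: 0.0134
```

play_rows(
  steps=[
    {"gripper": 0,"tx": -0.162,"ty": 0,"tz": -0.53,"ax": 0,"ay": -0.567,"az": 0},
    {"gripper": 0,"tx": -0.162,"ty": 0,"tz": -0.53,"ax": 0,"ay": -0.567,"az": 0},
    {"gripper": 0,"tx": -0.162,"ty": 0,"tz": -0.53,"ax": 0,"ay": -0.567,"az": 0},
    {"gripper": 0,"tx": -0.162,"ty": 0,"tz": -0.53,"ax": 0,"ay": -0.567,"az": 0},
    {"gripper": 0,"tx": -0.162,"ty": 0,"tz": -0.53,"ax": 0,"ay": -0.567,"az": 0},
    {"gripper": 0,"tx": -0.162,"ty": 0,"tz": -0.53,"ax": 0,"ay": -0.567,"az": 0},
    {"gripper": 0,"tx": -0.162,"ty": 0,"tz": -0.53,"ax": 0,"ay": -0.567,"az": 0},
    {"gripper": 0,"tx": -0.162,"ty": 0,"tz": -0.53,"ax": 0,"ay": -0.567,"az": 0},
    {"gripper": 0,"tx": -0.162,"ty": 0,"tz": -0.53,"ax": 0,"ay": -0.567,"az": 0},
    {"gripper": 0,"tx": -0.162,"ty": 0,"tz": -0.53,"ax": 0,"ay": -0.567,"az": 0},
    {"gripper": 0,"tx": 0,"ty": 0,"tz": 0,"ax": 0,"ay": 0,"az": 0},
    {"gripper": 0,"tx": 0,"ty": 0,"tz": 0,"ax": 0,"ay": 0,"az": 0},
    {"gripper": 0,"tx": 0,"ty": 0,"tz": 0,"ax": 0,"ay": 0,"az": 0},
    {"gripper": 0,"tx": 0,"ty": 0,"tz": 0,"ax": 0,"ay": 0,"az": 0},
    {"gripper": 0,"tx": 0,"ty": 0,"tz": 0,"ax": 0,"ay": 0,"az": 0},
  ],
)

```text
t: 12.28
eef_pos: [0.7132, -0.1087, 0.3066]
ee_rot: [0.0, 0.527, -2.991]
force: [-0.3, 0.2, -1.1]
width: 0.0138
```

Run:
```python
from plan import *
from crop import pics
T0=show()
pics('p5',(280,130,130,160),(240,200,130,160))
```

```text
t 12.28 q [ 0.124  0.836  0.391  0.027 -2.169  0.028] tcp [ 0.7132 -0.1087  0.3066] grip [ 0.5773 -0.1293  0.2267] zb -2.9917 xz [-0.855 -0.129 -0.503] w 0.0138 F [-0.3  0.2 -1.1] M [ 0.66 -3.67 -0.01]
```

View pics/p5.png

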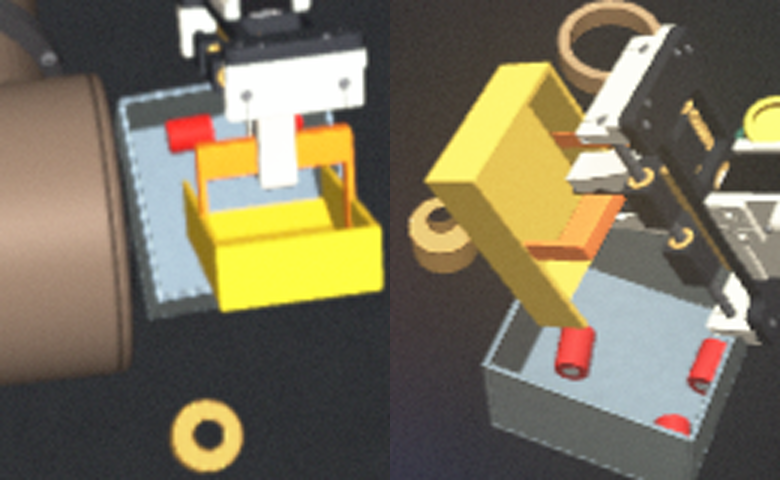

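All three rollers lie in the grey bin (scene crop (575,355), (705,365) and (672,425)) and the scoop is empty. I level it again and move to free table around (0.50, 0.25).

Run:
```python
from plan import *
T0=show()
b=.15
P=pose(down(b+np.pi),[.50,-.11,.24])
print(rowsfor(T0,P,11))
P2=pose(down(b+np.pi),[.50,.25,.24]);print(rowsfor(P,P2,16))
```

```text
t 12.38 q [ 0.124  0.836  0.39   0.027 -2.169  0.028] tcp [ 0.7131 -0.1088  0.3065] grip [ 0.5771 -0.1294  0.2266] zb -2.9919 xz [-0.855 -0.129 -0.502] w 0.0137 F [ 0.5  0.1 -2.4] M [ 0.61 -3.69 -0.01]
(array([ 0.136, -0.112,  0.866]), array([-0.   ,  0.907, -0.   ]))
(array([ 0.   , -0.89 , -0.134]), array([0., 0., 0.]))
```

play_rows(
  steps=[
    {"gripper": 0,"tx": 0.136,"ty": -0.112,"tz": 0.866,"ax": 0,"ay": 0.907,"az": 0},
    {"gripper": 0,"tx": 0.136,"ty": -0.112,"tz": 0.866,"ax": 0,"ay": 0.907,"az": 0},
    {"gripper": 0,"tx": 0.136,"ty": -0.112,"tz": 0.866,"ax": 0,"ay": 0.907,"az": 0},
    {"gripper": 0,"tx": 0.136,"ty": -0.112,"tz": 0.866,"ax": 0,"ay": 0.907,"az": 0},
    {"gripper": 0,"tx": 0.136,"ty": -0.112,"tz": 0.866,"ax": 0,"ay": 0.907,"az": 0},
    {"gripper": 0,"tx": 0.136,"ty": -0.112,"tz": 0.866,"ax": 0,"ay": 0.907,"az": 0},
    {"gripper": 0,"tx": 0.136,"ty": -0.112,"tz": 0.866,"ax": 0,"ay": 0.907,"az": 0},
    {"gripper": 0,"tx": 0.136,"ty": -0.112,"tz": 0.866,"ax": 0,"ay": 0.907,"az": 0},
    {"gripper": 0,"tx": 0.136,"ty": -0.112,"tz": 0.866,"ax": 0,"ay": 0.907,"az": 0},
    {"gripper": 0,"tx": 0.136,"ty": -0.112,"tz": 0.866,"ax": 0,"ay": 0.907,"az": 0},
    {"gripper": 0,"tx": 0.136,"ty": -0.112,"tz": 0.866,"ax": 0,"ay": 0.907,"az": 0},
  ],
)

```text
t: 13.3
eef_pos: [0.4987, -0.1101, 0.3997]
ee_rot: [3.116, 1.566, 0.124]
force: [0.2, -0.3, -1.1]
width: 0.0133
```

Run:
```python
from plan import *
T0=show()
b=.15
P2=pose(down(b+np.pi),[.50,.25,.22]);print(rowsfor(T0,P2,16))
```

```text
t 13.3 q [ 0.168  0.089 -0.354  0.    -1.124 -0.018] tcp [ 0.4987 -0.1101  0.3997] grip [ 0.4994 -0.11    0.2407] zb -2.9917 xz [ 0.004  0.001 -1.   ] w 0.0133 F [ 0.2 -0.3 -1.1] M [0.16 0.04 0.03]
(array([ 0.052, -0.89 , -0.138]), array([-0.   , -0.003, -0.   ]))
```

play_rows(
  steps=[
    {"gripper": 0,"tx": 0.025,"ty": -0.445,"tz": -0.069,"ax": 0,"ay": 0,"az": 0},
    {"gripper": 0,"tx": 0.052,"ty": -0.89,"tz": -0.138,"ax": 0,"ay": 0,"az": 0},
    {"gripper": 0,"tx": 0.052,"ty": -0.89,"tz": -0.138,"ax": 0,"ay": 0,"az": 0},
    {"gripper": 0,"tx": 0.052,"ty": -0.89,"tz": -0.138,"ax": 0,"ay": 0,"az": 0},
    {"gripper": 0,"tx": 0.052,"ty": -0.89,"tz": -0.138,"ax": 0,"ay": 0,"az": 0},
    {"gripper": 0,"tx": 0.052,"ty": -0.89,"tz": -0.138,"ax": 0,"ay": 0,"az": 0},
    {"gripper": 0,"tx": 0.052,"ty": -0.89,"tz": -0.138,"ax": 0,"ay": 0,"az": 0},
    {"gripper": 0,"tx": 0.052,"ty": -0.89,"tz": -0.138,"ax": 0,"ay": 0,"az": 0},
    {"gripper": 0,"tx": 0.052,"ty": -0.89,"tz": -0.138,"ax": 0,"ay": 0,"az": 0},
    {"gripper": 0,"tx": 0.052,"ty": -0.89,"tz": -0.138,"ax": 0,"ay": 0,"az": 0},
    {"gripper": 0,"tx": 0.052,"ty": -0.89,"tz": -0.138,"ax": 0,"ay": 0,"az": 0},
    {"gripper": 0,"tx": 0.052,"ty": -0.89,"tz": -0.138,"ax": 0,"ay": 0,"az": 0},
    {"gripper": 0,"tx": 0.052,"ty": -0.89,"tz": -0.138,"ax": 0,"ay": 0,"az": 0},
    {"gripper": 0,"tx": 0.052,"ty": -0.89,"tz": -0.138,"ax": 0,"ay": 0,"az": 0},
    {"gripper": 0,"tx": 0.052,"ty": -0.89,"tz": -0.138,"ax": 0,"ay": 0,"az": 0},
    {"gripper": 0,"tx": 0.052,"ty": -0.89,"tz": -0.138,"ax": 0,"ay": 0,"az": 0},
    {"gripper": 0,"tx": 0.025,"ty": -0.445,"tz": -0.069,"ax": 0,"ay": 0,"az": 0},
    {"gripper": 0,"tx": 0,"ty": 0,"tz": 0,"ax": 0,"ay": 0,"az": 0},
  ],
)

```text
t: 14.8
eef_pos: [0.5015, 0.2521, 0.3774]
ee_rot: [0.038, 1.568, -2.952]
force: [0.5, 0.7, -1.8]
width: 0.0138
```

Run:
```python
from plan import *
from crop import pics
T0=show()
b=.15
P2=pose(down(b+np.pi),[.50,.25,.085]);print(rowsfor(T0,P2,8))
pics('p6',(120,180,130,150),(310,90,130,150))
```

```text
t 14.8 q [ 0.814  0.193 -0.28  -0.002 -1.099 -0.661] tcp [0.5015 0.2521 0.3774] grip [0.501  0.252  0.2184] zb -2.9899 xz [-0.003 -0.001 -1.   ] w 0.0138 F [ 0.5  0.7 -1.8] M [ 0.   -0.11  0.03]
(array([0.667, 0.009, 0.008]), array([ 0.002,  0.003, -0.   ]))
```

View pics/p6.png

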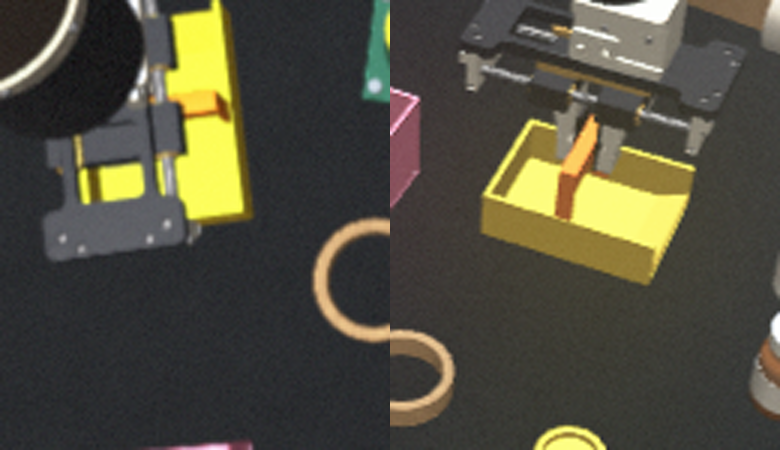

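The scoop is empty, level and clear of its neighbours. Lowering.

play_rows(
  steps=[
    {"gripper": 0,"tx": 0.667,"ty": 0,"tz": 0,"ax": 0,"ay": 0,"az": 0},
    {"gripper": 0,"tx": 0.667,"ty": 0,"tz": 0,"ax": 0,"ay": 0,"az": 0},
    {"gripper": 0,"tx": 0.667,"ty": 0,"tz": 0,"ax": 0,"ay": 0,"az": 0},
    {"gripper": 0,"tx": 0.667,"ty": 0,"tz": 0,"ax": 0,"ay": 0,"az": 0},
    {"gripper": 0,"tx": 0.667,"ty": 0,"tz": 0,"ax": 0,"ay": 0,"az": 0},
    {"gripper": 0,"tx": 0.667,"ty": 0,"tz": 0,"ax": 0,"ay": 0,"az": 0},
    {"gripper": 0,"tx": 0.667,"ty": 0,"tz": 0,"ax": 0,"ay": 0,"az": 0},
    {"gripper": 0,"tx": 0.667,"ty": 0,"tz": 0,"ax": 0,"ay": 0,"az": 0},
    {"gripper": 0,"tx": 0.12,"ty": 0,"tz": 0,"ax": 0,"ay": 0,"az": 0},
    {"gripper": 0,"tx": 0.1,"ty": 0,"tz": 0,"ax": 0,"ay": 0,"az": 0},
    {"gripper": 0,"tx": 0.05,"ty": 0,"tz": 0,"ax": 0,"ay": 0,"az": 0},
    {"gripper": 0,"tx": 0,"ty": 0,"tz": 0,"ax": 0,"ay": 0,"az": 0},
  ],
)

```text
t: 15.9
eef_pos: [0.5018, 0.2503, 0.238]
ee_rot: [-0.316, 1.569, 2.975]
force: [0.1, 0.4, -1.6]
width: 0.0137
```

Run:
```python
from plan import *
show()
```

```text
t 15.9 q [ 0.811  0.339 -0.447 -0.002 -0.786 -0.66 ] tcp [0.5018 0.2503 0.238 ] grip [0.5015 0.2503 0.079 ] zb -2.9919 xz [-0.002  0.    -1.   ] w 0.0137 F [ 0.1  0.4 -1.6] M [ 0.07 -0.01 -0.02]
```

play_rows(
  steps=[
    {"gripper": 0,"tx": 0.05,"ty": 0,"tz": 0,"ax": 0,"ay": 0,"az": 0},
    {"gripper": 0,"tx": 0.04,"ty": 0,"tz": 0,"ax": 0,"ay": 0,"az": 0},
    {"gripper": 0,"tx": 0,"ty": 0,"tz": 0,"ax": 0,"ay": 0,"az": 0},
  ],
)

```text
t: 16.15
eef_pos: [0.5017, 0.2506, 0.2359]
ee_rot: [-0.487, 1.569, 2.805]
force: [-0.9, 0.4, 2.5]
width: 0.0135
```

Run:
```python
from plan import *
show()
```

```text
t 16.15 q [ 0.812  0.341 -0.449 -0.002 -0.78  -0.66 ] tcp [0.5017 0.2506 0.2359] grip [0.5015 0.2507 0.0769] zb -2.9913 xz [-0.001  0.    -1.   ] w 0.0135 F [-0.9  0.4  2.5] M [-0.15  0.35 -0.03]
```

The table is now carrying the scoop (+2.5 N), so I open and rise.

play_rows(
  steps=[
    {"gripper": 0.7,"tx": 0,"ty": 0,"tz": 0,"ax": 0,"ay": 0,"az": 0},
    {"gripper": 0.7,"tx": 0,"ty": 0,"tz": 0,"ax": 0,"ay": 0,"az": 0},
    {"gripper": 0.7,"tx": 0,"ty": 0,"tz": 0,"ax": 0,"ay": 0,"az": 0},
    {"gripper": 0.7,"tx": 0,"ty": 0,"tz": 0,"ax": 0,"ay": 0,"az": 0},
    {"gripper": 0.7,"tx": 0,"ty": 0,"tz": 0,"ax": 0,"ay": 0,"az": 0},
    {"gripper": 0.7,"tx": 0,"ty": 0,"tz": 0,"ax": 0,"ay": 0,"az": 0},
    {"gripper": 1,"tx": -0.3,"ty": 0,"tz": 0,"ax": 0,"ay": 0,"az": 0},
    {"gripper": 1,"tx": -0.8,"ty": 0,"tz": 0,"ax": 0,"ay": 0,"az": 0},
    {"gripper": 1,"tx": -0.8,"ty": 0,"tz": 0,"ax": 0,"ay": 0,"az": 0},
    {"gripper": 1,"tx": -0.8,"ty": 0,"tz": 0,"ax": 0,"ay": 0,"az": 0},
    {"gripper": 1,"tx": -0.8,"ty": 0,"tz": 0,"ax": 0,"ay": 0,"az": 0},
    {"gripper": 1,"tx": -0.8,"ty": 0,"tz": 0,"ax": 0,"ay": 0,"az": 0},
  ],
)

```text
t: 17.15
eef_pos: [0.5016, 0.2503, 0.344]
ee_rot: [-0.058, 1.568, -3.05]
force: [1.0, 0.4, -0.8]
width: 0.0857
```

Run:
```python
from plan import *
from crop import pics
T0=show()
pics('p7',(120,180,130,150),(310,90,130,150))
g=[.488-.022,-.355,.185]
P=pose(down(np.pi),g);print(rowsfor(T0,P,27))
```

```text
t 17.15 q [ 0.811  0.221 -0.327 -0.002 -1.024 -0.661] tcp [0.5016 0.2503 0.344 ] grip [0.5013 0.2503 0.185 ] zb -2.9917 xz [-0.002 -0.    -1.   ] w 0.0857 F [ 1.   0.4 -0.8] M [ 0.17 -0.07  0.02]
(array([0.   , 0.891, 0.122]), array([ 0.053,  0.001, -0.   ]))
```

View pics/p7.png

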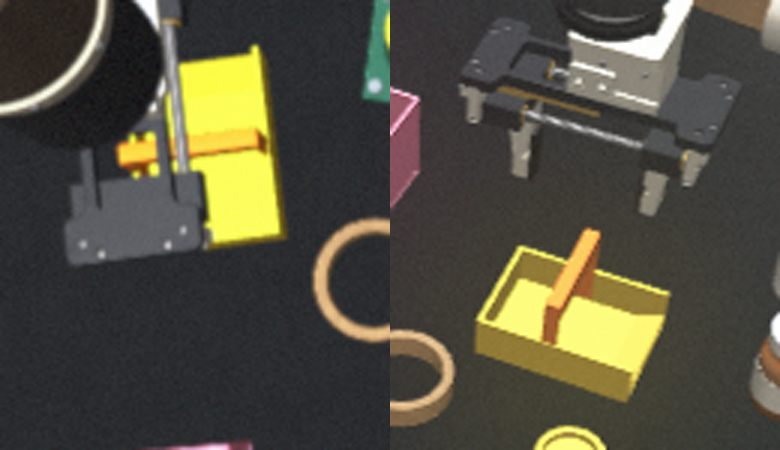

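The scoop stands upright and released (scene crop about (570,320)). Now to the tray.

play_rows(
  steps=[
    {"gripper": 1,"tx": 0,"ty": 0.891,"tz": 0.122,"ax": 0.053,"ay": 0,"az": 0},
    {"gripper": 1,"tx": 0,"ty": 0.891,"tz": 0.122,"ax": 0.053,"ay": 0,"az": 0},
    {"gripper": 1,"tx": 0,"ty": 0.891,"tz": 0.122,"ax": 0.053,"ay": 0,"az": 0},
    {"gripper": 1,"tx": 0,"ty": 0.891,"tz": 0.122,"ax": 0.053,"ay": 0,"az": 0},
    {"gripper": 1,"tx": 0,"ty": 0.891,"tz": 0.122,"ax": 0.053,"ay": 0,"az": 0},
    {"gripper": 1,"tx": 0,"ty": 0.891,"tz": 0.122,"ax": 0.053,"ay": 0,"az": 0},
    {"gripper": 1,"tx": 0,"ty": 0.891,"tz": 0.122,"ax": 0.053,"ay": 0,"az": 0},
    {"gripper": 1,"tx": 0,"ty": 0.891,"tz": 0.122,"ax": 0.053,"ay": 0,"az": 0},
    {"gripper": 1,"tx": 0,"ty": 0.891,"tz": 0.122,"ax": 0.053,"ay": 0,"az": 0},
    {"gripper": 1,"tx": 0,"ty": 0.891,"tz": 0.122,"ax": 0.053,"ay": 0,"az": 0},
    {"gripper": 1,"tx": 0,"ty": 0.891,"tz": 0.122,"ax": 0.053,"ay": 0,"az": 0},
    {"gripper": 1,"tx": 0,"ty": 0.891,"tz": 0.122,"ax": 0.053,"ay": 0,"az": 0},
    {"gripper": 1,"tx": 0,"ty": 0.891,"tz": 0.122,"ax": 0.053,"ay": 0,"az": 0},
    {"gripper": 1,"tx": 0,"ty": 0.891,"tz": 0.122,"ax": 0.053,"ay": 0,"az": 0},
    {"gripper": 1,"tx": 0,"ty": 0.891,"tz": 0.122,"ax": 0.053,"ay": 0,"az": 0},
    {"gripper": 1,"tx": 0,"ty": 0.891,"tz": 0.122,"ax": 0.053,"ay": 0,"az": 0},
    {"gripper": 1,"tx": 0,"ty": 0.891,"tz": 0.122,"ax": 0.053,"ay": 0,"az": 0},
    {"gripper": 1,"tx": 0,"ty": 0.891,"tz": 0.122,"ax": 0.053,"ay": 0,"az": 0},
    {"gripper": 1,"tx": 0,"ty": 0.891,"tz": 0.122,"ax": 0.053,"ay": 0,"az": 0},
    {"gripper": 1,"tx": 0,"ty": 0.891,"tz": 0.122,"ax": 0.053,"ay": 0,"az": 0},
  ],
)

```text
t: 18.92
eef_pos: [0.4838, -0.1997, 0.3426]
ee_rot: [0.083, 1.568, -3.02]
force: [0.6, -0.4, -0.7]
width: 0.0876
```

play_rows(
  steps=[
    {"gripper": 1,"tx": 0,"ty": 0.891,"tz": 0.122,"ax": 0.053,"ay": 0,"az": 0},
    {"gripper": 1,"tx": 0,"ty": 0.891,"tz": 0.122,"ax": 0.053,"ay": 0,"az": 0},
    {"gripper": 1,"tx": 0,"ty": 0.891,"tz": 0.122,"ax": 0.053,"ay": 0,"az": 0},
    {"gripper": 1,"tx": 0,"ty": 0.891,"tz": 0.122,"ax": 0.053,"ay": 0,"az": 0},
    {"gripper": 1,"tx": 0,"ty": 0.891,"tz": 0.122,"ax": 0.053,"ay": 0,"az": 0},
    {"gripper": 1,"tx": 0,"ty": 0.891,"tz": 0.122,"ax": 0.053,"ay": 0,"az": 0},
    {"gripper": 1,"tx": 0,"ty": 0.891,"tz": 0.122,"ax": 0.053,"ay": 0,"az": 0},
    {"gripper": 1,"tx": 0,"ty": 0,"tz": 0,"ax": 0,"ay": 0,"az": 0},
    {"gripper": 1,"tx": 0,"ty": 0,"tz": 0,"ax": 0,"ay": 0,"az": 0},
  ],
)

```text
t: 19.67
eef_pos: [0.4658, -0.3559, 0.3422]
ee_rot: [-0.002, 1.567, 3.137]
force: [0.7, -0.7, 0.0]
width: 0.0877
```

Run:
```python
from plan import *
from crop import pics
T0=show()
pics('p8',(380,180,130,190),(120,250,130,190))
print(atz("top",(353,463),.09),atz("top",(289,440),.09))
g=[.488-.022,-.355,.077]
P=pose(down(np.pi),g);print(rowsfor(T0,P,8))
for n in("top","scene"):
  for r in finder.pinpoint("tray_grip",n)[:2]: print(n,r['confidence'],atz(n,r['location'],.075))
```

```text
t 19.67 q [-3.190e-01  2.630e-01 -2.750e-01  1.000e-03 -1.036e+00  3.160e-01] tcp [ 0.4658 -0.3559  0.3422] grip [ 0.4653 -0.3559  0.1832] zb 3.1395 xz [-0.003  0.    -1.   ] w 0.0877 F [ 0.7 -0.7  0. ] M [ 0.18 -0.03 -0.03]
[ 0.24647374 -0.34081888  0.09      ] [ 0.37834893 -0.29552117  0.09      ]
(array([ 0.531, -0.004, -0.002]), array([-0.003,  0.004,  0.   ]))
scene 0.73 [ 0.46278678 -0.35240294  0.075     ]
scene 0.71 [ 0.66345142 -0.1859719   0.075     ]
```

View pics/p8.png

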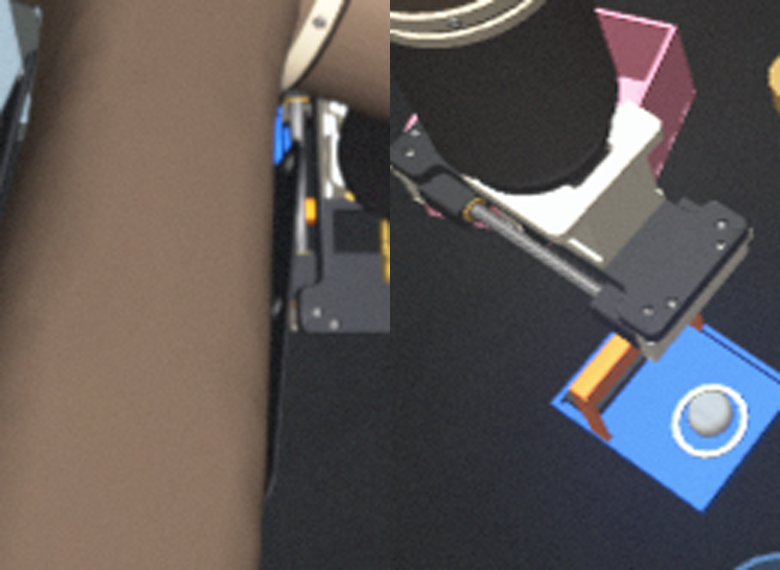

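The tray bar is at scene crop about (600,370), under the open gripper, and the ball sits in its ring at (710,412). The pink bin's nearest corner (0.378, -0.296) is clear. Descend and close gently.

play_rows(
  newtons=12,
  steps=[
    {"gripper": 1,"tx": 0.531,"ty": -0.004,"tz": -0.002,"ax": 0,"ay": 0,"az": 0},
    {"gripper": 1,"tx": 0.531,"ty": -0.004,"tz": -0.002,"ax": 0,"ay": 0,"az": 0},
    {"gripper": 1,"tx": 0.531,"ty": -0.004,"tz": -0.002,"ax": 0,"ay": 0.02,"az": 0},
    {"gripper": 1,"tx": 0.531,"ty": -0.004,"tz": -0.002,"ax": 0,"ay": 0.01,"az": 0},
    {"gripper": 1,"tx": 0.531,"ty": -0.004,"tz": -0.002,"ax": 0,"ay": 0,"az": 0},
    {"gripper": 1,"tx": 0.531,"ty": -0.004,"tz": -0.002,"ax": 0,"ay": 0,"az": 0},
    {"gripper": 1,"tx": 0.531,"ty": -0.004,"tz": -0.002,"ax": 0,"ay": 0,"az": 0},
    {"gripper": 0.7,"tx": 0.531,"ty": -0.004,"tz": -0.002,"ax": 0,"ay": 0,"az": 0},
    {"gripper": 0.4,"tx": 0,"ty": 0,"tz": 0,"ax": 0,"ay": 0,"az": 0},
    {"gripper": 0.4,"tx": 0,"ty": 0,"tz": 0,"ax": 0,"ay": 0,"az": 0},
    {"gripper": 0.35,"tx": 0,"ty": 0,"tz": 0,"ax": 0,"ay": 0,"az": 0},
    {"gripper": 0.3,"tx": 0,"ty": 0,"tz": 0,"ax": 0,"ay": 0,"az": 0},
    {"gripper": 0.28,"tx": 0,"ty": 0,"tz": 0,"ax": 0,"ay": 0,"az": 0},
    {"gripper": 0.26,"tx": 0,"ty": 0,"tz": 0,"ax": 0,"ay": 0,"az": 0},
  ],
)

```text
t: 21.03
eef_pos: [0.4668, -0.3542, 0.2372]
ee_rot: [2.702, 1.569, -0.44]
force: [-0.3, -1.0, -1.5]
width: 0.0465
```

```bash
python3 - <<'E'
from plan import *
from crop import pics
T0=show()
pics('p9',(380,180,130,190),(140,280,130,150),5)
E
python3 -c "
import cv2;i=cv2.imread('pics/p9.png')
"
python3 - <<'E'
from plan import *
E
```

```text
t 21.03 q [-0.316  0.374 -0.394  0.    -0.802  0.315] tcp [ 0.4668 -0.3542  0.2372] grip [ 0.4671 -0.3544  0.0782] zb -3.1415 xz [ 0.002 -0.001 -1.   ] w 0.0465 F [-0.3 -1.  -1.5] M [ 0.04 -0.03 -0.08]Traceback (most recent call last):
  File "<stdin>", line 4, in <module>
  File "crop.py", line 7, in pics
    cv2.imwrite(f'pics/{k}.png',np.hstack(a))
                                ~~~~~~~~~^^^
    return _nx.concatenate(arrs, 1, dtype=dtype, casting=casting)
           ~~~~~~~~~~~~~~~^^^^^^^^^^^^^^^^^^^^^^^^^^^^^^^^^^^^^^^
ValueError: all the input array dimensions except for the concatenation axis must match exactly, but along dimension 0, the array at index 0 has size 950 and the array at index 1 has size 750
[ WARN:0@0.011] global loadsave.cpp:275 findDecoder imread_('pics/p9.png'): can't open/read file: check file path/integrity
```

Run:
```python
from h import *
i=optics.grab_frame("scene")[:,:,::-1][290:410,130:270]
cv2.imwrite('pics/p9.png',cv2.resize(i,None,fx=4,fy=4,interpolation=cv2.INTER_CUBIC))
```

```text
(no output)
```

View pics/p9.png

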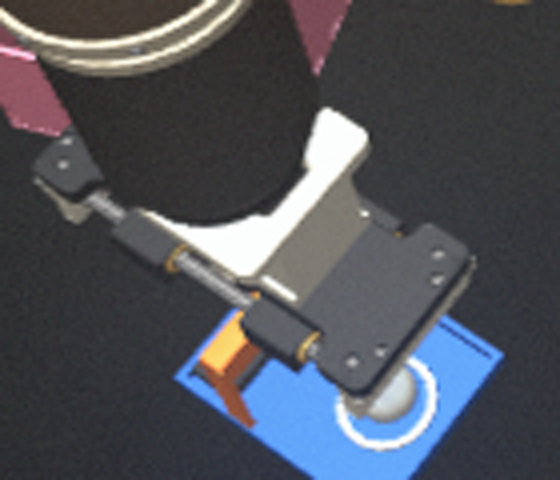

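The bar sits between the jaws at crop (235,340) and the ball is in its ring. Continue closing slowly.

play_rows(
  newtons=12,
  steps=[
    {"gripper": 0.22,"tx": 0,"ty": 0,"tz": 0,"ax": 0,"ay": 0,"az": 0},
    {"gripper": 0.2,"tx": 0,"ty": 0,"tz": 0,"ax": 0,"ay": 0,"az": 0},
    {"gripper": 0.18,"tx": 0,"ty": 0,"tz": 0,"ax": 0,"ay": 0,"az": 0},
    {"gripper": 0.16,"tx": 0,"ty": 0,"tz": 0,"ax": 0,"ay": 0,"az": 0},
    {"gripper": 0.14,"tx": 0,"ty": 0,"tz": 0,"ax": 0,"ay": 0,"az": 0},
    {"gripper": 0.12,"tx": 0,"ty": 0,"tz": 0,"ax": 0,"ay": 0,"az": 0},
    {"gripper": 0,"tx": 0,"ty": 0,"tz": 0,"ax": 0,"ay": 0,"az": 0},
    {"gripper": 0,"tx": 0,"ty": 0,"tz": 0,"ax": 0,"ay": 0,"az": 0},
    {"gripper": 0,"tx": 0,"ty": 0,"tz": 0,"ax": 0,"ay": 0,"az": 0},
  ],
)

```text
t: 21.93
eef_pos: [0.4666, -0.3542, 0.2364]
ee_rot: [2.533, 1.57, -0.609]
force: [-2.5, -0.7, 0.4]
width: 0.0138
```

play_rows(
  newtons=50,
  steps=[
    {"gripper": 0,"tx": 0,"ty": 0,"tz": 0,"ax": 0,"ay": 0,"az": 0},
    {"gripper": 0,"tx": 0,"ty": 0,"tz": 0,"ax": 0,"ay": 0,"az": 0},
    {"gripper": 0,"tx": 0,"ty": 0,"tz": 0,"ax": 0,"ay": 0,"az": 0},
  ],
)

```text
t: 22.18
eef_pos: [0.4667, -0.3542, 0.2364]
ee_rot: [2.599, 1.57, -0.542]
force: [-1.6, -0.2, 0.6]
width: 0.0138
```

Run:
```python
from plan import *
show()
```

```text
t 22.18 q [-0.316  0.375 -0.394  0.    -0.801  0.315] tcp [ 0.4667 -0.3542  0.2364] grip [ 0.4668 -0.3542  0.0774] zb -3.1416 xz [ 0.001 -0.    -1.   ] w 0.0138 F [-1.6 -0.2  0.6] M [ 0.04  0.74 -0.01]
```

play_rows(
  steps=[
    {"gripper": 0,"tx": -0.1,"ty": 0,"tz": 0,"ax": 0,"ay": 0,"az": 0},
    {"gripper": 0,"tx": -0.2,"ty": 0,"tz": 0,"ax": 0,"ay": 0,"az": 0},
    {"gripper": 0,"tx": -0.3,"ty": 0,"tz": 0,"ax": 0,"ay": 0,"az": 0},
    {"gripper": 0,"tx": -0.4,"ty": 0,"tz": 0,"ax": 0,"ay": 0,"az": 0},
    {"gripper": 0,"tx": -0.4,"ty": 0,"tz": 0,"ax": 0,"ay": 0,"az": 0},
    {"gripper": 0,"tx": -0.4,"ty": 0,"tz": 0,"ax": 0,"ay": 0,"az": 0},
    {"gripper": 0,"tx": -0.4,"ty": 0,"tz": 0,"ax": 0,"ay": 0,"az": 0},
    {"gripper": 0,"tx": -0.4,"ty": 0,"tz": 0,"ax": 0,"ay": 0,"az": 0},
    {"gripper": 0,"tx": -0.4,"ty": 0,"tz": 0,"ax": 0,"ay": 0,"az": 0},
    {"gripper": 0,"tx": -0.4,"ty": 0,"tz": 0,"ax": 0,"ay": 0,"az": 0},
    {"gripper": 0,"tx": -0.4,"ty": 0,"tz": 0,"ax": 0,"ay": 0,"az": 0},
    {"gripper": 0,"tx": -0.4,"ty": 0,"tz": 0,"ax": 0,"ay": 0,"az": 0},
    {"gripper": 0,"tx": -0.4,"ty": 0,"tz": 0,"ax": 0,"ay": 0,"az": 0},
    {"gripper": 0,"tx": -0.4,"ty": 0,"tz": 0,"ax": 0,"ay": 0,"az": 0},
    {"gripper": 0,"tx": -0.4,"ty": 0,"tz": 0,"ax": 0,"ay": 0,"az": 0},
    {"gripper": 0,"tx": -0.3,"ty": 0,"tz": 0,"ax": 0,"ay": 0,"az": 0},
    {"gripper": 0,"tx": -0.2,"ty": 0,"tz": 0,"ax": 0,"ay": 0,"az": 0},
    {"gripper": 0,"tx": -0.1,"ty": 0,"tz": 0,"ax": 0,"ay": 0,"az": 0},
  ],
)

```text
t: 23.68
eef_pos: [0.4667, -0.3542, 0.3874]
ee_rot: [2.668, 1.569, -0.473]
force: [-0.1, -0.7, -3.5]
width: 0.0135
```

Run:
```python
from plan import *
T0=show()
im=optics.grab_frame("scene")[:,:,::-1];cv2.imwrite('pics/s10.png',im)
i=im[260:400,110:260]
cv2.imwrite('pics/p10.png',cv2.resize(i,None,fx=4,fy=4,interpolation=cv2.INTER_CUBIC))
```

```text
t 23.68 q [-0.316  0.225 -0.217  0.    -1.128  0.315] tcp [ 0.4667 -0.3542  0.3874] grip [ 0.4669 -0.3543  0.2284] zb -3.1416 xz [ 0.001 -0.001 -1.   ] w 0.0135 F [-0.1 -0.7 -3.5] M [ 0.09  0.06 -0.02]
```

View pics/p10.png

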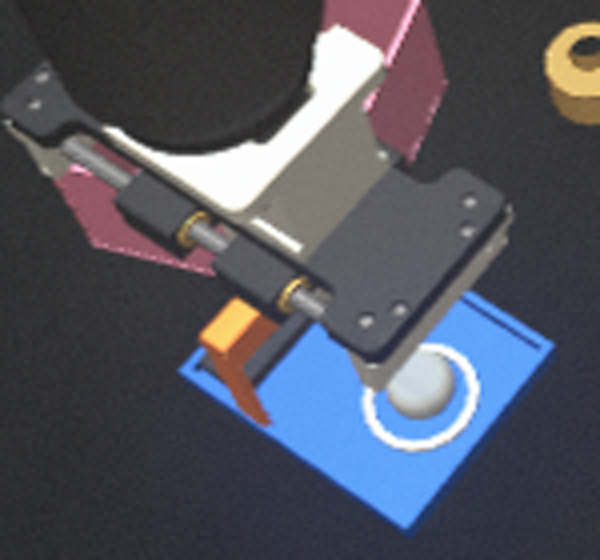

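The tray is lifted level and the ball rests in the ring (crop (420,385)). I carry it with gentle ramps.

Run:
```python
from plan import *
T0=show()
P=pose(down(np.pi),[.541,.084,.2474])
print(rowsfor(T0,P,30))
```

```text
t 23.73 q [-0.316  0.225 -0.217  0.    -1.128  0.316] tcp [ 0.4667 -0.3542  0.3874] grip [ 0.4669 -0.3543  0.2284] zb -3.1415 xz [ 0.001 -0.001 -1.   ] w 0.0138 F [ 0.3  0.9 -2.2] M [ 0.09 -0.03  0.02]
(array([-0.025, -0.584, -0.099]), array([ 0., -0., -0.]))
```

play_rows(
  steps=[
    {"gripper": 0,"tx": -0.005,"ty": -0.117,"tz": -0.02,"ax": 0,"ay": 0,"az": 0},
    {"gripper": 0,"tx": -0.01,"ty": -0.234,"tz": -0.04,"ax": 0,"ay": 0,"az": 0},
    {"gripper": 0,"tx": -0.015,"ty": -0.35,"tz": -0.06,"ax": 0,"ay": 0,"az": 0},
    {"gripper": 0,"tx": -0.02,"ty": -0.467,"tz": -0.08,"ax": 0,"ay": 0,"az": 0},
    {"gripper": 0,"tx": -0.025,"ty": -0.584,"tz": -0.099,"ax": 0,"ay": 0,"az": 0},
    {"gripper": 0,"tx": -0.025,"ty": -0.584,"tz": -0.099,"ax": 0,"ay": 0,"az": 0},
    {"gripper": 0,"tx": -0.025,"ty": -0.584,"tz": -0.099,"ax": 0,"ay": 0,"az": 0},
    {"gripper": 0,"tx": -0.025,"ty": -0.584,"tz": -0.099,"ax": 0,"ay": 0,"az": 0},
    {"gripper": 0,"tx": -0.025,"ty": -0.584,"tz": -0.099,"ax": 0,"ay": 0,"az": 0},
    {"gripper": 0,"tx": -0.025,"ty": -0.584,"tz": -0.099,"ax": 0,"ay": 0,"az": 0},
    {"gripper": 0,"tx": -0.025,"ty": -0.584,"tz": -0.099,"ax": 0,"ay": 0,"az": 0},
    {"gripper": 0,"tx": -0.025,"ty": -0.584,"tz": -0.099,"ax": 0,"ay": 0,"az": 0},
    {"gripper": 0,"tx": -0.025,"ty": -0.584,"tz": -0.099,"ax": 0,"ay": 0,"az": 0},
    {"gripper": 0,"tx": -0.025,"ty": -0.584,"tz": -0.099,"ax": 0,"ay": 0,"az": 0},
    {"gripper": 0,"tx": -0.025,"ty": -0.584,"tz": -0.099,"ax": 0,"ay": 0,"az": 0},
    {"gripper": 0,"tx": -0.025,"ty": -0.584,"tz": -0.099,"ax": 0,"ay": 0,"az": 0},
    {"gripper": 0,"tx": -0.025,"ty": -0.584,"tz": -0.099,"ax": 0,"ay": 0,"az": 0},
    {"gripper": 0,"tx": -0.025,"ty": -0.584,"tz": -0.099,"ax": 0,"ay": 0,"az": 0},
    {"gripper": 0,"tx": -0.025,"ty": -0.584,"tz": -0.099,"ax": 0,"ay": 0,"az": 0},
    {"gripper": 0,"tx": -0.025,"ty": -0.584,"tz": -0.099,"ax": 0,"ay": 0,"az": 0},
  ],
)

```text
t: 25.4
eef_pos: [0.5109, -0.0896, 0.3976]
ee_rot: [2.787, 1.57, -0.354]
force: [-1.0, 0.5, -2.9]
width: 0.0138
```

play_rows(
  steps=[
    {"gripper": 0,"tx": -0.025,"ty": -0.584,"tz": -0.099,"ax": 0,"ay": 0,"az": 0},
    {"gripper": 0,"tx": -0.025,"ty": -0.584,"tz": -0.099,"ax": 0,"ay": 0,"az": 0},
    {"gripper": 0,"tx": -0.025,"ty": -0.584,"tz": -0.099,"ax": 0,"ay": 0,"az": 0},
    {"gripper": 0,"tx": -0.025,"ty": -0.584,"tz": -0.099,"ax": 0,"ay": 0,"az": 0},
    {"gripper": 0,"tx": -0.025,"ty": -0.584,"tz": -0.099,"ax": 0,"ay": 0,"az": 0},
    {"gripper": 0,"tx": -0.025,"ty": -0.584,"tz": -0.099,"ax": 0,"ay": 0,"az": 0},
    {"gripper": 0,"tx": -0.025,"ty": -0.584,"tz": -0.099,"ax": 0,"ay": 0,"az": 0},
    {"gripper": 0,"tx": -0.025,"ty": -0.584,"tz": -0.099,"ax": 0,"ay": 0,"az": 0},
    {"gripper": 0,"tx": -0.025,"ty": -0.584,"tz": -0.099,"ax": 0,"ay": 0,"az": 0},
    {"gripper": 0,"tx": -0.025,"ty": -0.584,"tz": -0.099,"ax": 0,"ay": 0,"az": 0},
    {"gripper": 0,"tx": -0.02,"ty": -0.467,"tz": -0.08,"ax": 0,"ay": 0,"az": 0},
    {"gripper": 0,"tx": -0.015,"ty": -0.35,"tz": -0.06,"ax": 0,"ay": 0,"az": 0},
    {"gripper": 0,"tx": -0.01,"ty": -0.234,"tz": -0.04,"ax": 0,"ay": 0,"az": 0},
    {"gripper": 0,"tx": -0.005,"ty": -0.117,"tz": -0.02,"ax": 0,"ay": 0,"az": 0},
    {"gripper": 0,"tx": 0,"ty": 0,"tz": 0,"ax": 0,"ay": 0,"az": 0},
    {"gripper": 0,"tx": 0,"ty": 0,"tz": 0,"ax": 0,"ay": 0,"az": 0},
    {"gripper": 0,"tx": 0,"ty": 0,"tz": 0,"ax": 0,"ay": 0,"az": 0},
  ],
)

```text
t: 26.82
eef_pos: [0.5408, 0.0834, 0.405]
ee_rot: [2.187, 1.57, -0.955]
force: [0.4, -0.4, -4.0]
width: 0.0136
```

Run:
```python
from plan import *
T0=show()
for n in("top","scene"):
    im=optics.grab_frame(n)[:,:,::-1];cv2.imwrite(f'pics/{n}11.png',im)
i=cv2.imread('pics/scene11.png')[140:290,290:440]
cv2.imwrite('pics/p11.png',cv2.resize(i,None,fx=4,fy=4,interpolation=cv2.INTER_CUBIC))
Rm=T0[:3,:3]; g=T0[:3,3]+.159*Rm[:,0]; c=g+[.022,0,-.0774]
for l in((.065,.05,.012),(.065,-.05,.012),(-.065,-.05,.012),(.065,-.05,0),(.03,0,.005),(-.065,.05,.012)):
    print(l,np.round((proj("scene",c+l)-[290,140])*4,0), np.round(proj("top",c+l),0))
for q in("tray_pocket","ball_center"):
  for n in("top","scene"):
    for r in finder.pinpoint(q,n)[:1]: print(q,n,r['confidence'],np.round(atz(n,r['location'],.19),4))
```

```text
t 26.82 q [ 5.110e-01  1.490e-01 -2.710e-01  1.000e-03 -1.151e+00 -5.120e-01] tcp [0.5408 0.0834 0.405 ] grip [0.5409 0.0833 0.246 ] zb 3.141 xz [ 0. -0. -1.] w 0.0136 F [ 0.4 -0.4 -4. ] M [ 0.07 -0.02 -0.03]
(0.065, 0.05, 0.012) [438. 244.] [234. 158.]
(0.065, -0.05, 0.012) [348. 366.] [285. 159.]
(-0.065, -0.05, 0.012) [134. 262.] [284. 223.]
(0.065, -0.05, 0) [346. 380.] [285. 160.]
(0.03, 0, 0.005) [334. 285.] [259. 176.]
(-0.065, 0.05, 0.012) [230. 150.] [232. 223.]
tray_pocket scene 0.8 [0.5984 0.0871 0.19  ]
ball_center scene 0.7 [0.5892 0.0898 0.19  ]
```

View pics/p11.png

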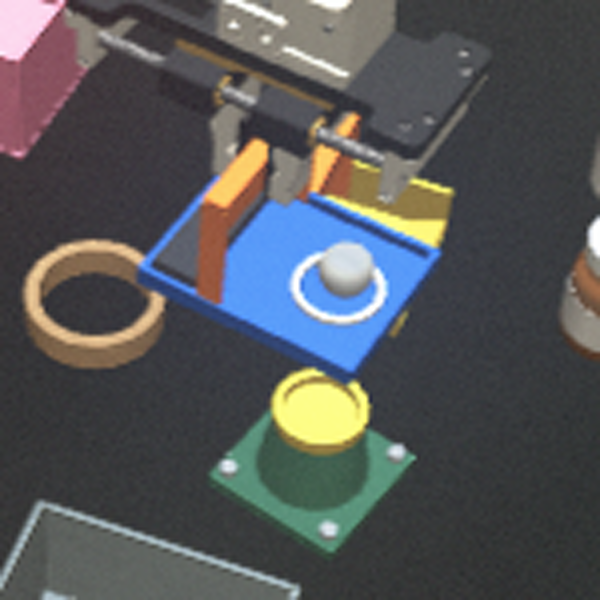

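View pics/top11.png

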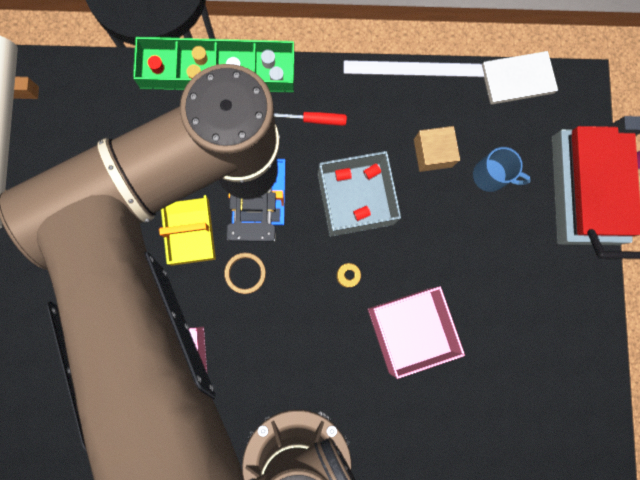

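In the scene crop the pocket ring is at (338,286), about 1 px from the plumb prediction. The tray corners match a level tray to 1–2 px, and the ball is in the ring at (347,268). The top view shows three rollers in the grey bin, the scoop standing free at (187,230), and the visible bystanders where they were. Handing in.

Run:
```python
from station import telemetry, job_done
s=telemetry.get_state(); print(s['t'],abs(s['qd']).max(),s['width'])
job_done()
```

```text
27.1167 0.0033452254842666843 0.013353023040632706
the job is handed in; nothing more can be done
```

The job is handed in at 27.1 s; `job_done()` gives no verdict, so what follows is from my own last checks.

I picked up the scoop and tipped all three rollers into the grey bin. I set the scoop down upright and released at about (0.50, 0.25), which is not its original spot. I then lifted the tray by its bar and carried it to the pedestal, where the gripper is still holding it.

**Last checks:**
- **Tray:** by the tool pose, the pocket is about 3 mm from plumb over the cup and the underside is about 17 cm above the table, 10 cm above the cup. The tray's corners in the picture match a level tray to within 1–2 px. The arm is still, with joint speeds under 0.004 rad/s.
- **Ball and rollers:** the ball is in its pocket, and all three rollers are visible in the grey bin.
- **Bystanders:** the ones I could see had not moved. The jar showed only in part, and the arm hid the bottle, so I did not check that one at the end.

**Disagreements:**
- The two cameras differed by about 5–7 mm in x and 2–5 mm in y throughout, so I used averages.
- For the pocket and the ball, the final network check answered from the scene camera only, because the arm hid them from the top view. It put the pocket about 5–6 mm from the averaged cup position, still well inside the 25 mm limit.
- It placed the ball about 10 mm from where it placed the pocket, within the ball's normal play.

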